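Load the label printer and refit its cover

TASK

Get the spice counter's label printer ready: put the fresh label roll on the spindle in its open bay, all the way down, and draw the blue cover out from under the low shelf by its yellow lug until it is wholly clear and let go of it flat on the counter. When both are done, take the cover by its black knob, hold it tilted to hook its orange edge under the printer's orange lip, then lower the opposite edge gently, without letting it drop, until the cover lies flat in its recess, and let go. Leave the jar, tin and brass weight where they stand.

Things in the scene. Friction and masses are not known exactly. Their poses are not given: they have to be found in the camera images.
- printer_seat (a point): Centre of the cover's seat on the fixed grey printer, level with its ledges (60 mm above the counter). x from the lip to the far rim, y along the lip, z up. Recess x -78 to 78, y -73 to 73 mm; far and side rims 8 mm thick, 6 mm above the ledges. Bay inside the ledges 134 (x) by 124 mm (y), floor 10 mm above the counter. Head behind the lip: x -120 to -78, y +-81, top 88 mm above the counter.
- printer_lip (a point): Middle of the free lower edge of the orange lip that overhangs the -x end of the recess by 15 mm (x = -78 to -63 mm in the seat's frame) over the full width; the gap between the ledge and the lip's underside is 14 mm, the lip itself 14 mm thick. The point is 74 mm above the counter; axes as the printer's.
- spindle_top (a point): Top of the upright orange spindle at the centre of the bay, 54 mm above the counter: 20 mm in diameter, 44 mm tall from the bay's floor, its upper 8 mm tapering to 10 mm. Axes as the printer's.
- shelf_edge (a point): Middle of the upper front edge of a fixed low wooden shelf, 214 mm wide (x), 114 mm deep, open to its +y; +y points straight out. Board 42 to 52 mm above the counter; side walls inside at x +-99 mm, back wall 108 mm behind. Small tins on its back part reach 84 mm above the counter. The cover starts flat on the counter below, lug sticking out, knob under the board.
- cover_knob (a point): Centre of the black knob (24 by 24 mm, 26 mm high) in the middle of the loose blue cover, a plate 150 (x) by 140 (y) by 6 mm, 0.14 to 0.28 kg. The point is 19 mm above the plate's underside, 13 mm below the knob's top. -x to the orange-striped edge that goes under the lip, +y to the yellow lug, z up. Fitted, its axes match the printer's.
- cover_lug (a point): Centre of the yellow upright lug on the cover, 40 mm (x) by 10 mm (y), standing 22 mm above the plate; 62 mm from the knob's axis in the cover's +y, 8 mm from lug centre to the plate's +y edge. The point is 17 mm above the plate's underside. Axes as the cover's.
- cover_tongue (a point): Middle of the cover's orange-striped edge (at half thickness), 75 mm from the knob's axis in the cover's -x. Axes as the cover's.
- roll_center (a point): Centre (half-way up) of the loose white label roll, standing upright on the counter: 60 mm in diameter, 40 mm high, with a 26 mm bore along z, about 0.1 kg.
- jar_center (a point): Centre of a loose amber jar with a red lid, 64 mm in diameter, 95 mm high; to be left alone.
- tin_center (a point): Centre of a loose dark green tin with a pale lid, 60 mm in diameter, 75 mm high; to be left alone.
- weight_center (a point): Centre of a loose brass scale weight, 44 mm in diameter, 46 mm high; to be left alone.
Not all that is in view belongs to the job. Of the things that look like the part that bears cover_knob, the larger one is meant. There is more than one size of the part that bears roll_center; the job needs the smaller.

How it is judged (in metres and radians):
On the way, in this order (a step that is already met when the one before it is completed fails the run):
1. the roll is seated on the spindle and the cover lies flat on the counter, wholly clear of the shelf, let go (horizontal distance between roll_center and spindle_top below 0.005 m and z of roll_center in the frame of printer_seat between -0.034 and -0.026 m and angle between roll_center's own z axis and vertical below 0.06 rad and y of cover_knob in the frame of shelf_edge above 0.06 m and height (world z) of cover_knob below 0.022 m and angle between cover_knob's own z axis and vertical below 0.05 rad and contact force between the fingers and cover below 0.05 N and linear speed of cover below 0.02 m/s), for 0.2 s.
2. the cover's orange edge is under the lip while the cover is tilted, its opposite edge raised (x of cover_tongue in the frame of printer_seat below -0.066 m and z of cover_tongue in the frame of printer_seat between -0.004 and 0.014 m and y of cover_tongue in the frame of printer_seat between -0.012 and 0.012 m and angle between cover_knob's own z axis and vertical above 0.06 rad and x of cover_knob in the frame of cover_tongue above 0.05 m), for 0.1 s.
At the end, for the whole second after the job is handed in: Roll upright on the spindle (axis within 5 mm) and down on the bay floor (within 4 mm); cover in its recess, edge under the lip, within 6 mm of centre in x and y, 3 mm in height, level within 0.03 rad, square within 0.08 rad; both at rest (horizontal distance between roll_center and spindle_top below 0.005 m and z of roll_center in the frame of printer_seat between -0.034 and -0.026 m and angle between roll_center's own z axis and vertical below 0.06 rad and x of cover_knob in the frame of printer_seat between -0.006 and 0.006 m and y of cover_knob in the frame of printer_seat between -0.006 and 0.006 m and z of cover_knob in the frame of printer_seat between 0.016 and 0.022 m and angle between the z axis of cover_knob and the z axis of printer_seat, either way round below 0.03 rad and angle between the x axis of cover_knob and the x axis of printer_seat, either way round below 0.08 rad and x of cover_tongue in the frame of printer_seat below -0.068 m and linear speed of each of cover, roll below 0.01 m/s); the robot touches nothing.
It fails at once if the glass jar is shifted by more than 25 mm or tipped (distance of jar_center from where it was at the start of the episode above 0.025 m or angle between jar_center's own z axis and vertical above 0.3 rad).
It fails at once if the green tin is shifted by more than 25 mm or tipped (distance of tin_center from where it was at the start of the episode above 0.025 m or angle between tin_center's own z axis and vertical above 0.3 rad).
It fails at once if the brass weight is shifted by more than 25 mm or tipped (distance of weight_center from where it was at the start of the episode above 0.025 m or angle between weight_center's own z axis and vertical above 0.3 rad).
It fails at once if the cover is dropped or slammed onto the printer (it turns faster than 3 rad/s there, as when let go with an edge still raised about 10 mm or more) (angular speed of cover above 3 rad/s and horizontal distance between cover_knob and printer_seat below 0.08 m and z of cover_knob in the frame of printer_seat below 0.08 m).
It also fails if it takes over 61 s, if anything falls off the work surface, if the arm or the gripper's body presses on something with over 40 N, if the wrist force passes 120 N, or if a joint passes its speed limit or range.

ROBOT

A 6-joint arm with a two-finger parallel gripper is mounted at the origin on the work surface. World frame = base frame: x ahead of the robot, y to its left, z up, the work surface at z = 0. Lengths are in mm, angles in rad, forces in N, time in s.
With the tool pointing down it reaches from about 400 to 825 mm from the base axis. Payload 7 kg.
Tool frame: the origin (TCP) lies between the finger pads; the fingertips stand 22 mm ahead of it and the grasp point (between the pads) lies 3 mm ahead of it; x points along the fingers, y is the direction in which the jaws open and shut, and the axes are right-handed (so a half turn about x gives the same grasp; the last joint's range is limited). The gripper opens to 88 mm and grips with 3 to 60 N. Pads are 19 mm wide; open, the fingers measure 130 mm over their backs; the gripper's body (78 mm by 193 mm) begins 47 mm behind the grasp point.
Start: joints at [1.433, 0.359, 0.012, 0, -1.224, -0.288], TCP at [278.814, 614.702, 248.561] pointing down, gripper open.
Joint ranges: [-3.07, 3.07], [-1.43, 2.12], [-1.02, 1.25], [-3.03, 1.67], [-3.05, -0], [-3.03, 3.03]. Speed limits (rad/s): [2.39, 2.39, 3.01, 3.14, 3.14, 3.14].

INTERFACE

Orientations are given as a unit quaternion [w, x, y, z].
In Python, from bench import env gives the robot as it stands. The module is installed in compiled form; this text tells all that it offers.
- The arm moves only by the tool drive_tool, never from a script. Its argument "steps" is a list of rows, each an object of numbers: "wx", "wy", "wz": the turn, a rotation vector about the tool's x, y, z in units of 0.12 rad (1.0 is 0.12 rad); "dx", "dy", "dz": the shift along the tool's x, y, z in units of 3 cm (1.0 is 3 cm); "hand": the closure, from 0 (fully open) to 1 (shut). A call has exactly 10 rows; each row shifts and turns the commanded pose from where the row before left it, along the tool's axes as they then stand; what a row does not reach is not made up. A row lasts 1/12 s, in which the tool goes at most 41.7 mm and 7.16 degrees, less where a joint would pass 70% of its speed; a pose out of reach is approached as far as the arm can. A call with a number of a shift or a turn outside -1 to 1 is refused whole. A call with a gripper value outside its range is refused whole. The fingers move at their own pace and stop on an object; "squeeze" is the grip in N (left out, the last holds). Time passes only in rows, so rows that do not move let the fingers close, or fill a call up. It gives the time, the measured TCP pose, the force and the opening at its end, in the units of the state.
- env.observe(): the state, without advancing time (a new reading comes with each control period).
- env.get_image(name): name is "scene" or "side" or "wrist"; returns a dict with "color" (420x560x3 uint8, red, green, blue), "fx", "fy", "cx", "cy" (pixels), "position" and "attitude" of the camera in the world; the wrist camera has in their place "mount" (4x4, takes a point from camera to tool coordinates, whose origin is the TCP and whose axes are the tool frame's). Camera axes: x right, y down, z forward; pixel columns grow to the right and rows downward; lengths in mm; the calibration is good to about 2 mm. A picture is of the moment at which its call begins: read the wrist's pose just before it. There is no depth.
- env.finish_job(): hands the job in, once; it reports no verdict.
Trained networks look in a picture, given as the dict that the camera call returned (one of the last four; its "shot" number tells which), for a name from the list of things; names that differ only in an ending like _2 or _b are one class to them, and where a whole thing is asked for, a point or a joint stands for the part that bears it (a point fixed in the world has none). Each returns a list of dicts, best first, with "conf" (0 to 1); they miss things now and then, are a little off and sometimes report something else, mostly with a low value. They report only what shows in the picture. A call takes as long as a camera call. They do not tell look-alikes from the thing itself.
- env.trace(name, picture): "pixels" (420x560 bool, what is visible of it) and "point" ([column, row] in pixels, amid what is visible of it).
The state is a dict: "t": time; "q": joint angles; "qvel": joint speeds; "joint_efforts": joint torques, N m; "tool_pos": TCP position; "tcp_rot": TCP orientation; "wrist_force": force on the tool from outside, world axes, zero at the start; "ft_torque": the same for the moment, N m; "opening": finger opening in mm.
Only numpy, scipy, OpenCV 4.12 (cv2) and the standard library are available. Lean on these libraries where they do the work, as an engineer would, in place of code of your own. Each camera call takes 0.05 s, during which the arm holds its last target.

## Working session

There is one attempt and no reset: what is moved stays moved. The work goes in short steps, Python scripts to look and compute and a tool call to move; the robot and the scene stay as the last step left them, time stands still between calls to the robot, and variables do not carry over. Pictures are saved under pics/ and viewed, and the job is handed in when it is done.

Besides the shell and the picture viewer there is one more tool, called after "Emit:" as name([rows], argument=value, ...), one row to a line, values as JSON. drive_tool: Moves the arm, as the interface text tells. Shifts and turns lie within -1 to 1; 1 stands for 3 cm of shift or 0.12 rad of turn. Its arguments: {"type":"object","properties":{"steps":{"type":"array","items":{"type":"object","properties":{"wx":{"type":"number","minimum":-1,"maximum":1},"wy":{"type":"number","minimum":-1,"maximum":1},"wz":{"type":"number","minimum":-1,"maximum":1},"dx":{"type":"number","minimum":-1,"maximum":1},"dy":{"type":"number","minimum":-1,"maximum":1},"dz":{"type":"number","minimum":-1,"maximum":1},"hand":{"type":"number"}}}},"squeeze":{"type":"number"}},"required":["steps"]}

```bash
ls; mkdir -p pics
python3 - <<'E'
from bench import env
import cv2
print(env.observe())
for n in ["scene","side","wrist"]:
    p=env.get_image(n)
    cv2.imwrite(f"pics/a_{n}.png",p["color"][:,:,::-1])
    print(n,{k:v for k,v in p.items() if k!="color"})
E
```

```text
pics
{'t': 0.0, 'q': array([ 1.43306027e+00,  3.59359285e-01,  1.10556773e-02, -3.43647775e-04,
       -1.22410269e+00, -2.88080219e-01]), 'qvel': array([-0.0007547 ,  0.00067421,  0.00064568, -0.00056764, -0.00045688,
        0.00336826]), 'joint_efforts': array([-7.85475295e-04, -5.82718956e+01,  2.93055832e+01,  6.99716449e+00,
        6.88796034e-03, -1.61645589e-04]), 'tool_pos': array([278.66673362, 614.29042006, 247.64029769]), 'tcp_rot': array([ 0.14887818, -0.69106056,  0.15003055,  0.69120289]), 'wrist_force': array([-0.45634369,  0.39978975, -0.43159453]), 'ft_torque': array([-0.0147846 ,  0.02219765,  0.00773261]), 'opening': 87.79866531590417}
scene {'fx': 450.1385690648385, 'fy': 450.1385690648385, 'cx': 276.35268015839813, 'cy': 210.0542400973294, 'position': array([859.96111275, 542.63167357, 835.26330328]), 'attitude': array([-0.08178491,  0.22194122,  0.91603279, -0.32394019]), 'shot': 1}
side {'fx': 431.30082838133063, 'fy': 431.30082838133063, 'cx': 285.4802216325861, 'cy': 205.472235935018, 'position': array([ 165.02304043, -753.24170666,  698.57411139]), 'attitude': array([-0.43528762,  0.86318635, -0.2335179 ,  0.10441935]), 'shot': 2}
wrist {'fx': 359.70243912200146, 'fy': 359.70243912200146, 'cx': 283.59825603584704, 'cy': 213.7678657638645, 'mount': array([[ 3.43375717e-04, -3.08377017e-01,  9.51264158e-01,
        -1.36177907e+02],
       [ 9.99999864e-01,  4.80430325e-04, -2.05223752e-04,
        -4.16514141e-01],
       [-3.93729860e-04,  9.51264098e-01,  3.08377140e-01,
        -8.43032296e+01],
       [ 0.00000000e+00,  0.00000000e+00,  0.00000000e+00,
         1.00000000e+00]]), 'shot': 3}
```

View pics/a_scene.png

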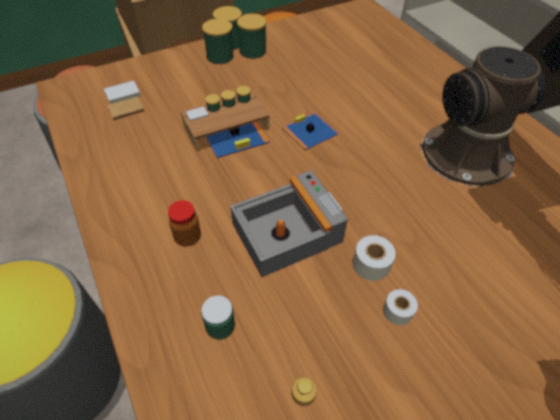

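View pics/a_side.png

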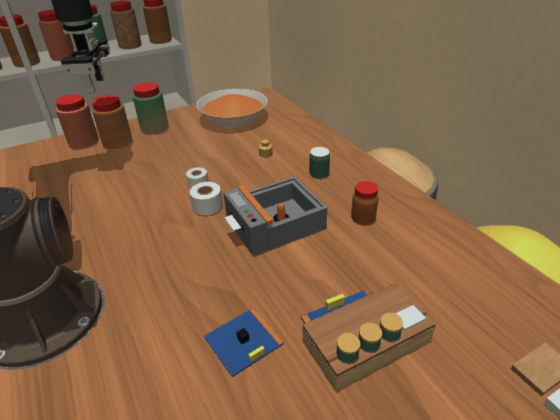

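View pics/a_wrist.png

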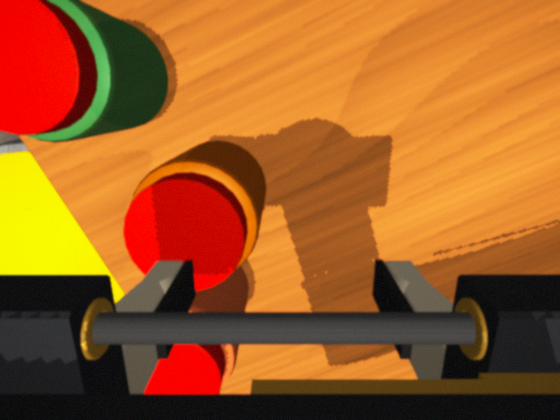

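```bash
cat > h.py <<'E'
import numpy as np, cv2
from scipy.spatial.transform import Rotation as R
def rq(q): return R.from_quat([q[1],q[2],q[3],q[0]])
def cam(p,obs=None):
    K=np.array([[p["fx"],0,p["cx"]],[0,p["fy"],p["cy"]],[0,0,1]])
    if "mount" in p:
        Rt=rq(obs["tcp_rot"]).as_matrix(); M=p["mount"]
        Rw=Rt@M[:3,:3]; c=Rt@M[:3,3]+obs["tool_pos"]
    else:
        Rw=rq(p["attitude"]).as_matrix(); c=p["position"]
    return K,Rw,c
def proj(P,C):
    K,Rw,c=C; X=(np.atleast_2d(P)-c)@Rw; u=X@K.T; return u[:,:2]/u[:,2:]
def back(uv,z,C):
    K,Rw,c=C; uv=np.atleast_2d(np.array(uv,float))
    d=np.c_[uv,np.ones(len(uv))]@np.linalg.inv(K).T@Rw.T
    return c+d*((z-c[2])/d[:,2])[:,None]
E
python3 - <<'E'
from bench import env
from h import *
import pickle
names=["printer_seat","printer_lip","spindle_top","shelf_edge","cover_knob","cover_lug","cover_tongue","roll_center","jar_center","tin_center","weight_center"]
zs=[60,74,54,52,19,17,3,20,47,37,23]
S=[]
for n in ["scene","side"]:
    p=env.get_image(n); S.append(p); C=cam(p)
    for m,z in zip(names,zs):
        try:
            for d in env.trace(m,p):
                print(n,m,round(d["conf"],2),np.round(d["point"]),d["pixels"].sum(),back(d["point"],z,C)[0].round())
        except Exception as e: print(m,e)
    im=p["color"][:,:,::-1]
    cv2.imwrite(f"pics/z_{n}.png", cv2.resize(im[80:340,170:430] if n=="scene" else im[150:390,170:440],None,fx=2.9 if 0 else 2.3,fy=2.3,interpolation=cv2.INTER_CUBIC))
pickle.dump(S,open("s0.pkl","wb"))
E
```

```text
scene printer_seat 0.63 [289. 224.] 7719 [559.  34.  60.]
scene printer_lip 0.93 [290. 222.] 7787 [562.  38.  74.]
scene spindle_top 0.72 [290. 222.] 7585 [554.  24.  54.]
scene spindle_top 0.42 [400. 309.] 918 [467. 304.  54.]
scene shelf_edge 0.71 [224. 116.] 2983 [ 541. -372.   52.]
scene cover_knob 0.8 [310. 130.] 1078 [ 340. -253.   19.]
scene cover_knob 0.64 [237. 141.] 1340 [ 536. -302.   19.]
scene cover_lug 0.64 [240. 139.] 1331 [ 525. -307.   17.]
scene cover_lug 0.64 [309. 130.] 1203 [ 343. -253.   17.]
scene cover_tongue 0.73 [309. 132.] 1147 [ 337. -260.    3.]
scene cover_tongue 0.41 [397. 309.] 915 [446. 286.   3.]
scene roll_center 0.81 [374. 260.] 1543 [428. 176.  20.]
scene roll_center 0.71 [399. 308.] 953 [449. 291.  20.]
scene jar_center 0.72 [184. 223.] 1164 [760. -83.  47.]
scene jar_center 0.53 [286. 223.] 7620 [560.  19.  47.]
scene jar_center 0.23 [235. 141.] 1307 [ 552. -273.   47.]
scene tin_center 0.92 [215. 318.] 1181 [784. 153.  37.]
scene weight_center 0.86 [303. 388.] 606 [697. 340.  23.]
side printer_seat 0.8 [274. 214.] 5489 [533. -20.  60.]
side pri
[... 195 characters left out ...]
989 [ 326. -286.   19.]
side cover_knob 0.66 [334. 305.] 606 [ 519. -297.   19.]
side cover_lug 0.97 [333. 305.] 611 [ 518. -293.   17.]
side cover_lug 0.83 [240. 340.] 2938 [ 322. -275.   17.]
side cover_lug 0.59 [365. 332.] 8264 [ 532. -378.   17.]
side cover_tongue 0.92 [245. 338.] 2902 [ 334. -265.    3.]
side cover_tongue 0.59 [331. 304.] 603 [ 523. -280.    3.]
side cover_tongue 0.2 [268. 147.] 192 [718. 373.   3.]
side roll_center 0.85 [206. 197.] 915 [433. 188.  20.]
side roll_center 0.56 [198. 179.] 321 [448. 287.  20.]
side jar_center 0.16 [272. 215.] 5464 [535.  -6.  47.]
side tin_center 0.89 [321. 164.] 565 [779. 147.  37.]
side weight_center 0.49 [268. 148.] 200 [698. 331.  23.]
```

View pics/z_scene.png

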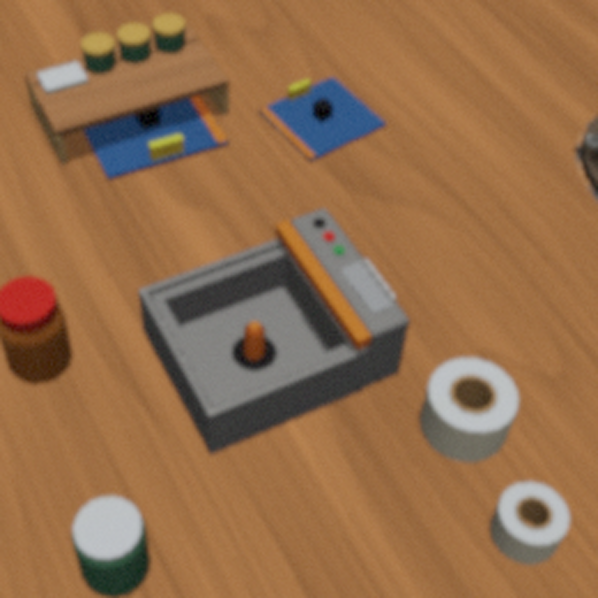

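View pics/z_side.png

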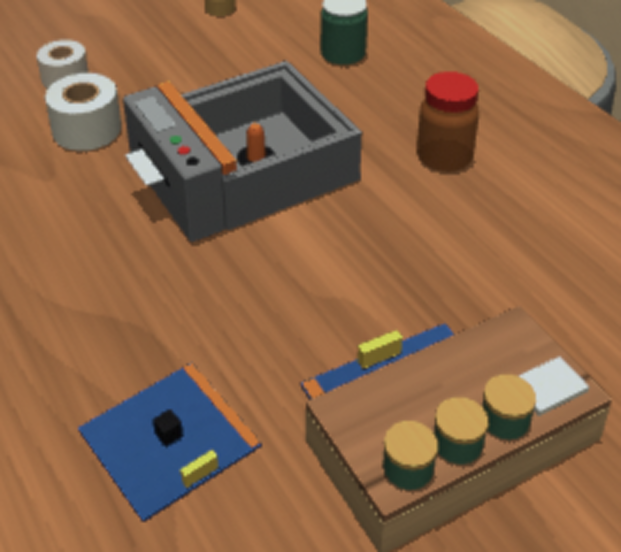

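```bash
cat > fit.py <<'E'
from h import *
import pickle
from scipy.optimize import least_squares
S=pickle.load(open("s0.pkl","rb")); CS=[cam(p) for p in S]
sc=lambda a:np.array(a)/2.3+[170,80]
sd=lambda a:np.array(a)/2.3+[170,150]
def fit(obs,x0,z0):
    def f(v):
        r=[]
        c,s=np.cos(v[2]),np.sin(v[2])
        for C,uv,P in obs:
            W=np.array([v[0]+c*P[0]-s*P[1],v[1]+s*P[0]+c*P[1],z0+P[2]])
            r+=list(proj(W,CS[C])[0]-uv)
        return np.array(r)
    o=least_squares(f,x0,loss="soft_l1",x_scale=[100,100,1])
    print(o.x.round(3)); print(f(o.x).reshape(-1,2).round(1).tolist()); return o.x
pr=fit([(0,sc([323,211]),(-120,-81,28)),(0,sc([408,321]),(-120,81,28)),(0,sc([140,291]),(86,-81,6)),(0,sc([212,410]),(86,81,6)),(0,sc([254,324]),(0,0,-6)),
 (1,sd([126,97]),(-120,81,28)),(1,sd([285,64]),(86,81,6)),(1,sd([360,132]),(86,-81,6)),(1,sd([256,125]),(0,0,-6))],[560,30,0],60)
sh=fit([(0,sc([62,133]),(107,0,0)),(0,sc([228,85]),(-107,0,0)),(0,sc([200,42]),(-107,-114,0)),(0,sc([28,78]),(107,-114,0)),
 (1,sd([305,400]),(-107,0,0)),(1,sd([515,310]),(107,0,0)),(1,sd([609,400]),(107,-114,0)),(1,sd([385,513]),(-107,-114,0))],[540,-350,0],52)
cv=fit([(0,sc([110,178]),(75,70,-13)),(0,sc([227,145]),(-75,70,-13)),(0,sc([167,146]),(0,62,-2)),
(1,sd([303,388]),(-75,70,-13)),(1,sd([450,328]),(75,70,-13)),(1,sd([381,348]),(0,62,-2))],[540,-350,0],19)
ro=fit([(0,sc([532,513]),(0,0,20)),(1,sd([62,54]),(0,0,20))],[450,290,0],20)
E
python3 fit.py
```

```text
[ 5.70203e+02  1.32440e+01 -1.00000e-02]
[[0.6, -3.2], [1.5, -1.6], [-1.4, -1.3], [-1.2, 2.4], [0.2, -0.1], [-2.3, -0.9], [0.4, -2.3], [1.1, -0.9], [-0.5, -0.1]]
[ 5.32635e+02 -3.27197e+02 -3.20000e-02]
[[-2.3, -1.0], [0.9, -2.7], [-3.9, -7.3], [-1.2, -2.7], [-1.1, -0.3], [0.4, -3.2], [-0.0, -1.7], [-1.7, 0.4]]
[ 5.23599e+02 -3.52378e+02 -5.70000e-02]
[[-1.5, -1.6], [0.1, -2.8], [-0.9, -0.5], [-0.5, -2.2], [-1.7, -2.4], [0.1, 0.8]]
[448.919 290.136   0.   ]
[[0.1, -0.4], [0.1, -1.4]]
```

```bash
cat >> fit.py <<'E'
def wf(v,z0,P):
    c,s=np.cos(v[2]),np.sin(v[2]); P=np.atleast_2d(P)
    return np.c_[v[0]+c*P[:,0]-s*P[:,1],v[1]+s*P[:,0]+c*P[:,1],z0+P[:,2]]
def box(x0,x1,y0,y1,z): return [(x0,y0,z),(x1,y0,z),(x1,y1,z),(x0,y1,z)]
def draw(im,C,v,z0,P,k,o,col):
    q=((proj(wf(v,z0,P),C)-o+0.5)*k-0.5); cv2.polylines(im,[np.round(q*16).astype(np.int32)],True,col,1,cv2.LINE_AA,4)
def overlay(pics,Cs,pr,sh,cv,ro,tag):
  for i,(p,o,e) in enumerate(zip(pics,[(170,80),(170,150)],[(430,340),(440,390)])):
    k=3 if i==0 else 2.9
    k=2.3
    im=np.ascontiguousarray(p["color"][o[1]:e[1],o[0]:e[0],::-1]); im=cv2.resize(im,None,fx=k,fy=k,interpolation=cv2.INTER_CUBIC)
    o=np.array(o)
    for P in [box(-120,-78,-81,81,28),box(-78,-63,-81,81,28),box(-120,86,-81,81,-60),box(-78,86,-81,81,6),box(-78,78,-73,73,6)]: draw(im,Cs[i],pr,60,P,k,o,(0,255,255))
    for P in [box(-107,107,-114,0,0),box(-107,107,-114,0,-52)]: draw(im,Cs[i],sh,52,P,k,o,(255,0,255))
    for P in [box(-75,75,-70,70,-13),box(-20,20,57,67,9),box(-12,12,-12,12,13)]: draw(im,Cs[i],cv,19,P,k,o,(255,255,0))
    t=np.linspace(0,6.28,40)
    draw(im,Cs[i],ro,20,np.c_[30*np.cos(t),30*np.sin(t),20+0*t],k,o,(0,0,255))
    cv2.imwrite(f"pics/ov{tag}_{i}.png",im)
if __name__=="__main__": overlay(S,CS,pr,sh,cv,ro,"1")
E
python3 fit.py >/dev/null
```

```text
(no output)
```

View pics/ov1_0.png

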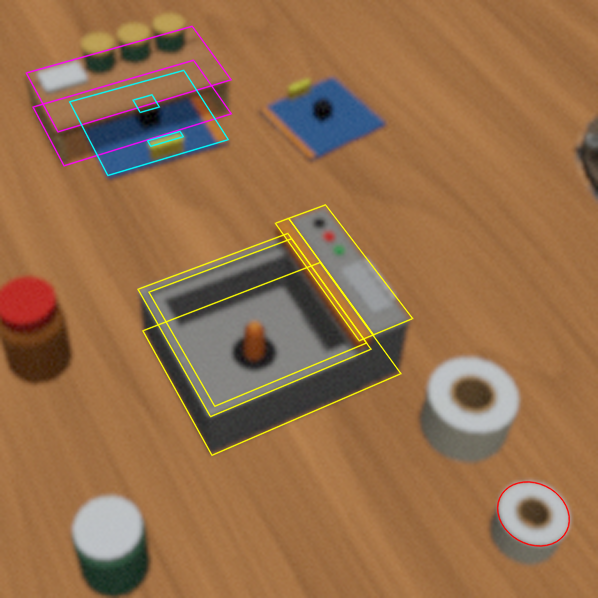

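View pics/ov1_1.png

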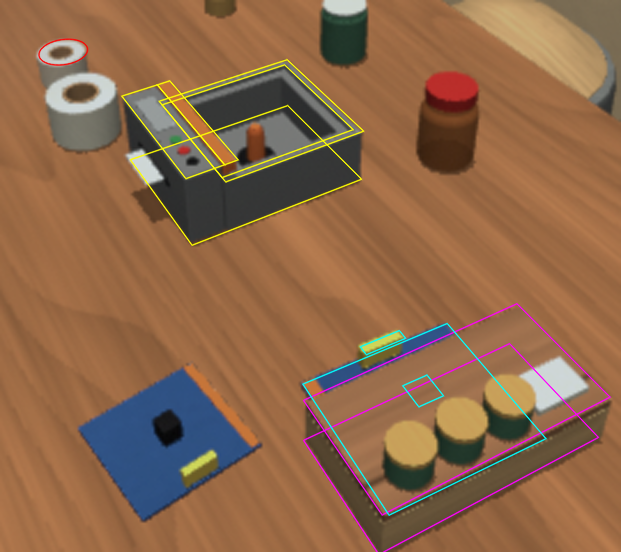

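```bash
cat >> h.py <<'E'
def Rdown(phi,th=0,yaw=0):
    """tool x down, tool y (jaw) at angle phi from world x in plane; then tilt by th about axis (printer y with yaw)"""
    x=np.array([0,0,-1.]); y=np.array([np.cos(phi),np.sin(phi),0]); z=np.cross(x,y)
    M=np.c_[x,y,z]
    a=np.array([-np.sin(yaw),np.cos(yaw),0])
    return R.from_rotvec(a*th).as_matrix()@M
def st(o):
    M=rq(o["tcp_rot"]).as_matrix()
    print("t",round(o["t"],2),"pos",o["tool_pos"].round(1),"yaw",round(np.arctan2(M[1,1],M[0,1]),4),"x",M[:,0].round(4),"F",o["wrist_force"].round(1),"T",o["ft_torque"].round(2),"op",round(o["opening"],1),"q",o["q"].round(2))
    return M
def go(o,p,M=None):
    """units of shift in the current tool frame & turn"""
    A=rq(o["tcp_rot"]).as_matrix()
    print("shift units (cur frame)",(A.T@(np.array(p)-o["tool_pos"])/30).round(2))
    if M is not None:
        print("turn units",(R.from_matrix(A.T@M).as_rotvec()/.12).round(3),"shift units (after turn)",(M.T@(np.array(p)-o["tool_pos"])/30).round(2))
E
python3 - <<'E'
from bench import env
from h import *
o=env.observe(); M=st(o); print(M.round(3))
E
```

```text
t 1.35 pos [278.8 614.7 248.6] yaw -1.9966 x [ 0.  0. -1.] F [ 0.6 -0.1  0.3] T [-0.01 -0.    0.02] op 87.8 q [ 1.43  0.36  0.01  0.   -1.22 -0.29]
[[ 0.    -0.413 -0.911]
 [ 0.    -0.911  0.413]
 [-1.    -0.    -0.   ]]
```

Emit:
drive_tool([
  {"dy": 0.75, "dz": -0.96, "hand": 0},
  {"dy": 0.75, "dz": -0.96, "hand": 0},
  {"dy": 0.75, "dz": -0.96, "hand": 0},
  {"dy": 0.75, "dz": -0.96, "hand": 0},
  {"dx": 0.6, "dy": 0.75, "dz": -0.96, "hand": 0},
  {"dx": 0.6, "dy": 0.75, "dz": -0.96, "hand": 0},
  {"dx": 0.7, "dy": 0.75, "dz": -0.96, "hand": 0},
  {"dx": 0.8, "dy": 0.75, "dz": -0.96, "hand": 0.05},
  {"dx": 0.8, "dy": 0.75, "dz": -0.96, "hand": 0.1},
  {"dx": 0.8, "dy": 0.75, "dz": -0.96, "hand": 0.1},
])

```text
validation failed for argument at $.st...
```

Run:
```python
from bench import env
from h import *
o=env.observe(); M=st(o)
p=env.get_image("wrist"); C=cam(p,o)
cv2.imwrite("pics/w1.png",p["color"][:,:,::-1])
t=np.linspace(0,6.28,24)
for d in env.trace("roll_center",p): print(d["conf"],d["point"],back(d["point"],40,C))
go(o,[449,290,36])
```

```text
t 1.35 pos [278.8 614.7 248.6] yaw -1.9966 x [ 0.  0. -1.] F [ 0.6 -0.1  0.3] T [-0.01 -0.    0.02] op 87.8 q [ 1.43  0.36  0.01  0.   -1.22 -0.29]
shift units (cur frame) [ 7.09  7.51 -9.64]
```

View pics/w1.png

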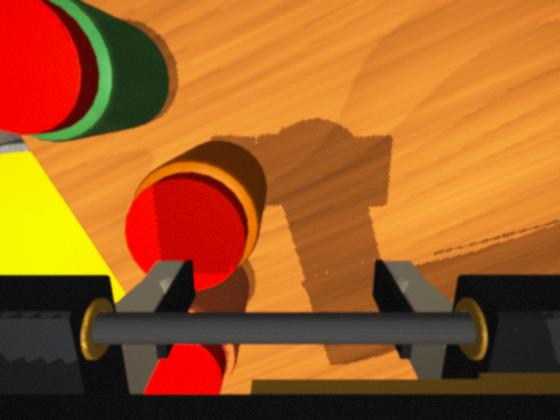

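Emit:
drive_tool([
  {"dx": 0, "dy": 0.75, "dz": -0.96, "wx": 0, "wy": 0, "wz": 0, "hand": 0},
  {"dx": 0, "dy": 0.75, "dz": -0.96, "wx": 0, "wy": 0, "wz": 0, "hand": 0},
  {"dx": 0, "dy": 0.75, "dz": -0.96, "wx": 0, "wy": 0, "wz": 0, "hand": 0},
  {"dx": 0, "dy": 0.75, "dz": -0.96, "wx": 0, "wy": 0, "wz": 0, "hand": 0},
  {"dx": 0.6, "dy": 0.75, "dz": -0.96, "wx": 0, "wy": 0, "wz": 0, "hand": 0},
  {"dx": 0.6, "dy": 0.75, "dz": -0.96, "wx": 0, "wy": 0, "wz": 0, "hand": 0},
  {"dx": 0.7, "dy": 0.75, "dz": -0.96, "wx": 0, "wy": 0, "wz": 0, "hand": 0},
  {"dx": 0.8, "dy": 0.75, "dz": -0.96, "wx": 0, "wy": 0, "wz": 0, "hand": 0},
  {"dx": 0.8, "dy": 0.75, "dz": -0.96, "wx": 0, "wy": 0, "wz": 0, "hand": 0.1},
  {"dx": 0.8, "dy": 0.75, "dz": -0.96, "wx": 0, "wy": 0, "wz": 0, "hand": 0.1},
], squeeze=30)

```text
t: 2.28
tool_pos: [446.1, 294.4, 122.8]
tcp_rot: [-0.15, 0.691, -0.149, -0.691]
wrist_force: [1.1, 1.4, -0.8]
opening: 81.2
```

Run:
```python
from bench import env
from h import *
o=env.observe(); M=st(o)
p=env.get_image("wrist"); C=cam(p,o)
im=p["color"][:,:,::-1].copy()
t=np.linspace(0,6.28,24)
for r in (30,13):
    cv2.polylines(im,[proj(np.c_[449+r*np.cos(t),290+r*np.sin(t),40+0*t],C).round().astype(np.int32)],True,(0,0,255),1)
cv2.imwrite("pics/w1.png",im)
for d in env.trace("roll_center",p): print(d["conf"],d["point"],back(d["point"],40,C))
go(o,[449,290,36])
```

```text
t 2.28 pos [446.1 294.4 122.8] yaw -1.9962 x [ 9.0e-04  1.1e-03 -1.0e+00] F [ 1.1  1.4 -0.8] T [ 0.04 -0.08 -0.01] op 81.2 q [ 0.95  0.25 -0.46  0.   -0.86  0.19]
0.84 [472.0, 173.4] [[434.50114919 172.6460379   40.        ]]
shift units (cur frame) [ 2.89  0.1  -0.15]
```

View pics/w1.png

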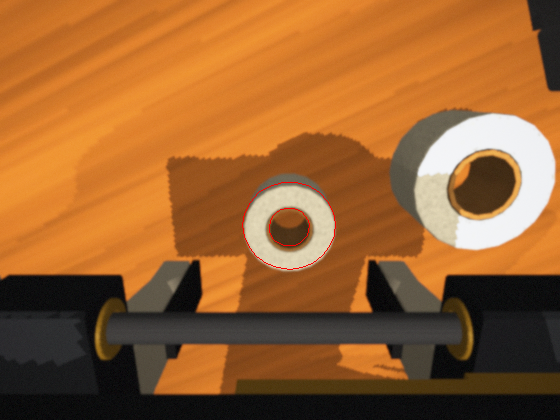

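Emit:
drive_tool([
  {"dx": 0.7, "dy": 0.05, "dz": -0.08, "wx": 0, "wy": 0, "wz": 0, "hand": 0.1},
  {"dx": 0.8, "dy": 0.05, "dz": -0.07, "wx": 0, "wy": 0, "wz": 0, "hand": 0.1},
  {"dx": 0.8, "dy": 0, "dz": 0, "wx": 0, "wy": 0, "wz": 0, "hand": 0.1},
  {"dx": 0.6, "dy": 0, "dz": 0, "wx": 0, "wy": 0, "wz": 0, "hand": 0.1},
  {"dx": 0, "dy": 0, "dz": 0, "wx": 0, "wy": 0, "wz": 0, "hand": 0.3},
  {"dx": 0, "dy": 0, "dz": 0, "wx": 0, "wy": 0, "wz": 0, "hand": 0.6},
  {"dx": 0, "dy": 0, "dz": 0, "wx": 0, "wy": 0, "wz": 0, "hand": 1},
  {"dx": 0, "dy": 0, "dz": 0, "wx": 0, "wy": 0, "wz": 0, "hand": 1},
  {"dx": 0, "dy": 0, "dz": 0, "wx": 0, "wy": 0, "wz": 0, "hand": 1},
  {"dx": 0, "dy": 0, "dz": 0, "wx": 0, "wy": 0, "wz": 0, "hand": 1},
], squeeze=25)

```text
t: 3.22
tool_pos: [449.0, 292.0, 37.5]
tcp_rot: [-0.15, 0.692, -0.148, -0.691]
wrist_force: [-1.6, 0.9, 6.0]
opening: 59.0
```

Run:
```python
from bench import env
from h import *
o=env.observe(); M=st(o)
go(o,[570,13,150],Rdown(-np.pi/2-.01))
```

```text
t 3.22 pos [449.  292.   37.5] yaw -1.9962 x [ 0.0016  0.002  -1.    ] F [-1.6  0.9  6. ] T [0.12 0.63 0.03] op 59.0 q [ 0.94  0.37 -0.55  0.   -0.66  0.2 ]
shift units (cur frame) [-3.76  6.8  -7.52]
turn units [-3.462 -0.01   0.019] shift units (after turn) [-3.75  9.26 -4.13]
```

Emit:
drive_tool([
  {"dx": -0.95, "dy": 0, "dz": 0, "wx": -0.86, "wy": 0, "wz": 0, "hand": 1},
  {"dx": -0.95, "dy": 0, "dz": 0, "wx": -0.87, "wy": 0, "wz": 0, "hand": 1},
  {"dx": -0.95, "dy": 0, "dz": 0, "wx": -0.86, "wy": 0, "wz": 0, "hand": 1},
  {"dx": -0.9, "dy": 0, "dz": 0, "wx": -0.87, "wy": 0, "wz": 0, "hand": 1},
  {"dx": 0, "dy": 0.93, "dz": -0.41, "wx": 0, "wy": 0, "wz": 0, "hand": 1},
  {"dx": 0, "dy": 0.93, "dz": -0.41, "wx": 0, "wy": 0, "wz": 0, "hand": 1},
  {"dx": 0, "dy": 0.93, "dz": -0.41, "wx": 0, "wy": 0, "wz": 0, "hand": 1},
  {"dx": 0, "dy": 0.93, "dz": -0.41, "wx": 0, "wy": 0, "wz": 0, "hand": 1},
  {"dx": 0, "dy": 0.93, "dz": -0.41, "wx": 0, "wy": 0, "wz": 0, "hand": 1},
  {"dx": 0, "dy": 0.93, "dz": -0.41, "wx": 0, "wy": 0, "wz": 0, "hand": 1},
])

```text
t: 4.05
tool_pos: [520.7, 121.7, 149.3]
tcp_rot: [-0.004, 0.707, -0.003, -0.707]
wrist_force: [-0.6, 1.1, -1.2]
opening: 59.1
```

Run:
```python
from bench import env
from h import *
import pickle
o=env.observe(); M=st(o)
p=env.get_image("wrist"); pickle.dump((o,p),open("w2.pkl","wb")); C=cam(p,o)
im=p["color"][:,:,::-1].copy()
cv2.imwrite("pics/w2.png",im)
go(o,[570,13,150],Rdown(-np.pi/2-.01))
```

```text
t 4.05 pos [520.7 121.7 149.3] yaw -1.5811 x [ 7.e-04  6.e-04 -1.e+00] F [-0.6  1.1 -1.2] T [ 0.04 -0.05 -0.04] op 59.1 q [ 0.6   0.22 -0.43 -0.   -0.92  0.96]
shift units (cur frame) [-0.02  3.61 -1.68]
turn units [-0.003 -0.006  0.005] shift units (after turn) [-0.02  3.61 -1.68]
```

View pics/w2.png

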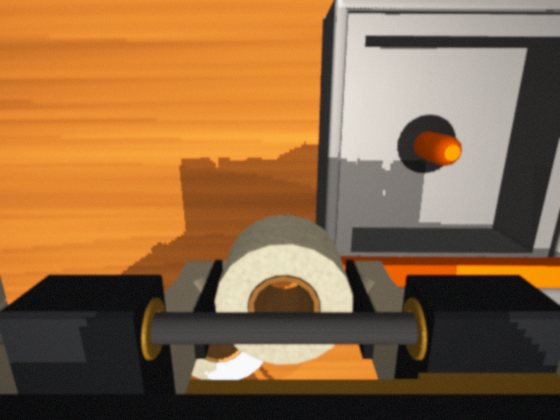

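Run:
```python
from h import *
import pickle
o,p=pickle.load(open("w2.pkl","rb")); C=cam(p,o)
print(o["qvel"].round(2))
print(back([452,152],54,C), back([[336,8],[320,250]],66,C),back([[345,14],[350,228]],66,C))
im=p["color"][:,:,::-1].copy()
pr=(570.2,13.2,-.01)
from fit import wf,box
for P in [box(-78,86,-81,81,6),box(-78,78,-73,73,6),box(-120,-63,-81,81,28),box(-67,67,-62,62,0)]:
    cv2.polylines(im,[proj(wf(pr,60,P),C).round().astype(np.int32)],True,(0,255,255),1)
t=np.linspace(0,6.28,24)
for r,z,c in ((10,-14,o),(5,-6,o)):
    cv2.polylines(im,[proj(np.c_[pr[0]+r*np.cos(t),pr[1]+r*np.sin(t),60+z+0*t],C).round().astype(np.int32)],True,(0,0,255),1)
q=o["tool_pos"]
for r in (30,13):
    cv2.polylines(im,[proj(np.c_[q[0]+r*np.cos(t),q[1]+r*np.sin(t),q[2]+2.5+0*t],C).round().astype(np.int32)],True,(0,255,0),1)
cv2.imwrite("pics/w2o.png",im)
```

```text
[-0.72  0.09  0.12  0.   -0.03  0.71]
[[570.77015431  13.69850291  54.        ]] [[650.87237894  92.41191814  66.        ]
 [508.62723459  98.05604005  66.        ]] [[647.92798213  87.41831931  66.        ]
 [523.97110539  78.89968435  66.        ]]
[ 5.70203e+02  1.32440e+01 -1.00000e-02]
[[0.6, -3.2], [1.5, -1.6], [-1.4, -1.3], [-1.2, 2.4], [0.2, -0.1], [-2.3, -0.9], [0.4, -2.3], [1.1, -0.9], [-0.5, -0.1]]
[ 5.32635e+02 -3.27197e+02 -3.20000e-02]
[[-2.3, -1.0], [0.9, -2.7], [-3.9, -7.3], [-1.2, -2.7], [-1.1, -0.3], [0.4, -3.2], [-0.0, -1.7], [-1.7, 0.4]]
[ 5.23599e+02 -3.52378e+02 -5.70000e-02]
[[-1.5, -1.6], [0.1, -2.8], [-0.9, -0.5], [-0.5, -2.2], [-1.7, -2.4], [0.1, 0.8]]
[448.919 290.136   0.   ]
[[0.1, -0.4], [0.1, -1.4]]
```

View pics/w2o.png

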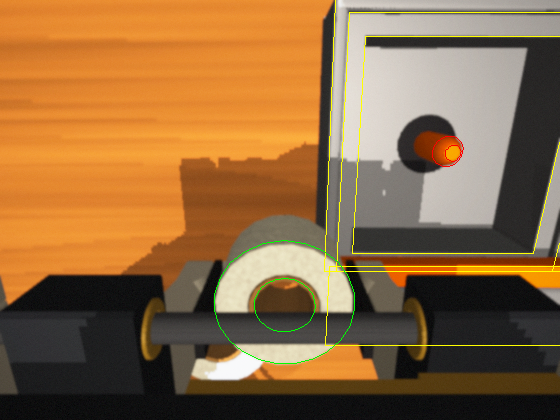

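Emit:
drive_tool([
  {"dx": 0, "dy": 0.9, "dz": -0.42, "wx": 0, "wy": 0, "wz": 0, "hand": 1},
  {"dx": 0, "dy": 0.9, "dz": -0.42, "wx": 0, "wy": 0, "wz": 0, "hand": 1},
  {"dx": 0, "dy": 0.9, "dz": -0.42, "wx": 0, "wy": 0, "wz": 0, "hand": 1},
  {"dx": 0, "dy": 0.5, "dz": -0.3, "wx": 0, "wy": 0, "wz": 0, "hand": 1},
  {"dx": 0.3, "dy": 0.3, "dz": -0.12, "wx": 0, "wy": 0, "wz": 0, "hand": 1},
  {"dx": 0.4, "dy": 0, "dz": 0, "wx": 0, "wy": 0, "wz": 0, "hand": 1},
  {"dx": 0.4, "dy": 0, "dz": 0, "wx": 0, "wy": 0, "wz": 0, "hand": 1},
  {"dx": 0.4, "dy": 0, "dz": 0, "wx": 0, "wy": 0, "wz": 0, "hand": 1},
  {"dx": 0, "dy": 0, "dz": 0, "wx": 0, "wy": 0, "wz": 0, "hand": 1},
  {"dx": 0, "dy": 0, "dz": 0, "wx": 0, "wy": 0, "wz": 0, "hand": 1},
])

```text
t: 4.93
tool_pos: [569.1, 17.6, 103.1]
tcp_rot: [0.003, -0.707, 0.004, 0.708]
wrist_force: [0.6, 0.2, -0.8]
opening: 59.3
```

Run:
```python
from bench import env
from h import *
import pickle
o=env.observe(); M=st(o)
p=env.get_image("wrist"); pickle.dump((o,p),open("w3.pkl","wb")); C=cam(p,o)
im=p["color"][:,:,::-1].copy()
from fit import wf,box
pr=(570.5,13.5,-.01)
for P in [box(-78,86,-81,81,6),box(-78,78,-73,73,6),box(-120,-63,-81,81,28),box(-67,67,-62,62,0)]:
    cv2.polylines(im,[proj(wf(pr,60,P),C).round().astype(np.int32)],True,(0,255,255),1)
cv2.imwrite("pics/w3.png",im)
p=env.get_image("scene")
im=p["color"][:,:,::-1].copy()[130:330,190:430]
cv2.imwrite("pics/s3.png",cv2.resize(im,None,fx=3,fy=3,interpolation=cv2.INTER_CUBIC))
go(o,[570.5,13.5,48],Rdown(-np.pi/2-.01))
```

```text
t 4.93 pos [569.1  17.6 103.1] yaw -1.5812 x [-1.5e-03 -6.0e-04 -1.0e+00] F [ 0.6  0.2 -0.8] T [-0.03 -0.06 -0.  ] op 59.3 q [ 0.37  0.32 -0.41 -0.   -0.84  1.19]
[ 5.70203e+02  1.32440e+01 -1.00000e-02]
[[0.6, -3.2], [1.5, -1.6], [-1.4, -1.3], [-1.2, 2.4], [0.2, -0.1], [-2.3, -0.9], [0.4, -2.3], [1.1, -0.9], [-0.5, -0.1]]
[ 5.32635e+02 -3.27197e+02 -3.20000e-02]
[[-2.3, -1.0], [0.9, -2.7], [-3.9, -7.3], [-1.2, -2.7], [-1.1, -0.3], [0.4, -3.2], [-0.0, -1.7], [-1.7, 0.4]]
[ 5.23599e+02 -3.52378e+02 -5.70000e-02]
[[-1.5, -1.6], [0.1, -2.8], [-0.9, -0.5], [-0.5, -2.2], [-1.7, -2.4], [0.1, 0.8]]
[448.919 290.136   0.   ]
[[0.1, -0.4], [0.1, -1.4]]
shift units (cur frame) [ 1.84  0.13 -0.05]
turn units [-0.003  0.013 -0.005] shift units (after turn) [ 1.84  0.13 -0.05]
```

View pics/w3.png

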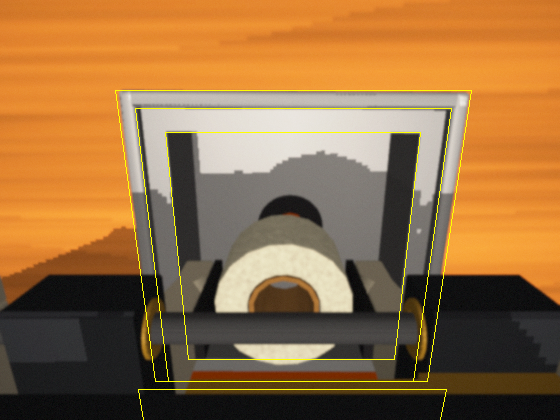

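View pics/s3.png

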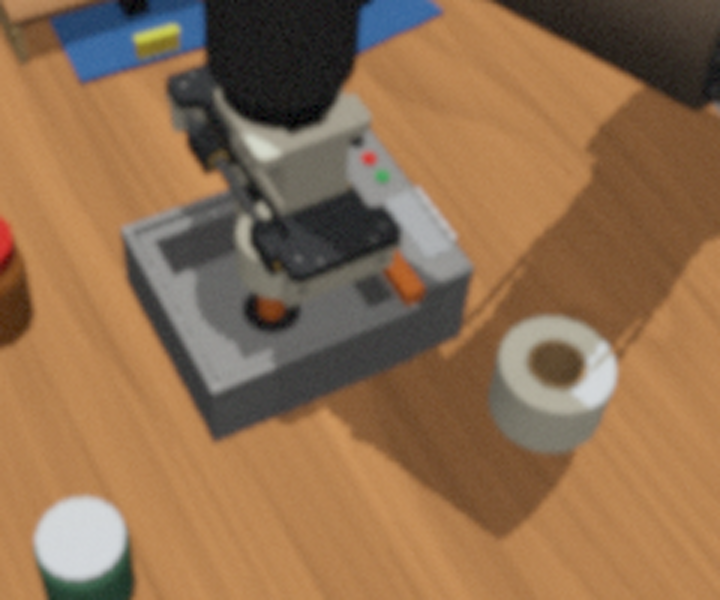

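Emit:
drive_tool([
  {"dx": 0.2, "dy": 0.13, "dz": -0.05, "wx": 0, "wy": 0, "wz": 0, "hand": 1},
  {"dx": 0.3, "dy": 0, "dz": 0, "wx": 0, "wy": 0, "wz": 0, "hand": 1},
  {"dx": 0.3, "dy": 0, "dz": 0, "wx": 0, "wy": 0, "wz": 0, "hand": 1},
  {"dx": 0.3, "dy": 0, "dz": 0, "wx": 0, "wy": 0, "wz": 0, "hand": 1},
  {"dx": 0.3, "dy": 0, "dz": 0, "wx": 0, "wy": 0, "wz": 0, "hand": 1},
  {"dx": 0.25, "dy": 0, "dz": 0, "wx": 0, "wy": 0, "wz": 0, "hand": 1},
  {"dx": 0.15, "dy": 0, "dz": 0, "wx": 0, "wy": 0, "wz": 0, "hand": 1},
  {"dx": 0, "dy": 0, "dz": 0, "wx": 0, "wy": 0, "wz": 0, "hand": 1},
  {"dx": 0, "dy": 0, "dz": 0, "wx": 0, "wy": 0, "wz": 0, "hand": 1},
  {"dx": 0, "dy": 0, "dz": 0, "wx": 0, "wy": 0, "wz": 0, "hand": 1},
])

```text
t: 5.87
tool_pos: [571.4, 13.7, 49.9]
tcp_rot: [-0.004, 0.707, -0.004, -0.707]
wrist_force: [1.1, -0.6, -0.3]
opening: 59.2
```

```bash
sed -i 's/^pr=fit/if __name__=="__main__":\n  pass\npr=fit/' fit.py; sed -i 's/    print(o.x.round(3)); print.*return o.x/    return o.x/' fit.py
python3 - <<'E'
from bench import env
from h import *
import pickle
o=env.observe(); M=st(o)
E
```

```text
t 5.87 pos [571.4  13.7  49.9] yaw -1.5812 x [ 3.e-04  0.e+00 -1.e+00] F [ 1.1 -0.6 -0.3] T [-0.07 -0.    0.01] op 59.2 q [ 0.37  0.4  -0.45  0.   -0.72  1.19]
```

Emit:
drive_tool([
  {"dx": 0.05, "dy": 0, "dz": 0, "wx": 0, "wy": 0, "wz": 0, "hand": 0.17},
  {"dx": 0, "dy": 0, "dz": 0, "wx": 0, "wy": 0, "wz": 0, "hand": 0.17},
  {"dx": 0, "dy": 0, "dz": 0, "wx": 0, "wy": 0, "wz": 0, "hand": 0.17},
  {"dx": -0.3, "dy": 0, "dz": 0, "wx": 0, "wy": 0, "wz": 0, "hand": 0.17},
  {"dx": -0.7, "dy": 0, "dz": 0, "wx": 0, "wy": 0, "wz": 0, "hand": 0.17},
  {"dx": -0.9, "dy": 0, "dz": 0, "wx": 0, "wy": 0, "wz": 0, "hand": 0.17},
  {"dx": -0.9, "dy": 0, "dz": 0, "wx": 0, "wy": 0, "wz": 0, "hand": 0.17},
  {"dx": -0.9, "dy": 0, "dz": 0, "wx": 1, "wy": 0, "wz": 0, "hand": 0.17},
  {"dx": -0.9, "dy": 0, "dz": 0, "wx": 1, "wy": 0, "wz": 0, "hand": 0.17},
  {"dx": 0, "dy": 0, "dz": 0, "wx": 1, "wy": 0, "wz": 0, "hand": 0.17},
])

```text
t: 6.7
tool_pos: [574.1, 14.0, 193.3]
tcp_rot: [-0.133, 0.698, -0.131, -0.691]
wrist_force: [1.3, 0.3, 0.7]
opening: 73.0
```

Run:
```python
from bench import env
from h import *
import pickle
o=env.observe(); M=st(o)
p=env.get_image("wrist"); pickle.dump((o,p),open("w4.pkl","wb")); C=cam(p,o)
im=p["color"][:,:,::-1].copy()
cv2.imwrite("pics/w4.png",im)
p=env.get_image("scene")
pickle.dump(p,open("s4.pkl","wb"))
im=p["color"][:,:,::-1].copy()[80:290,170:410]
cv2.imwrite("pics/s4.png",cv2.resize(im,None,fx=2.85,fy=2.85,interpolation=cv2.INTER_CUBIC))
```

```text
t 6.7 pos [574.1  14.  193.3] yaw -1.9461 x [ 0.0097  0.0017 -1.    ] F [1.3 0.3 0.7] T [-0.01 -0.2   0.01] op 73.0 q [ 0.37  0.23 -0.3   0.   -1.03  0.83]
```

View pics/w4.png

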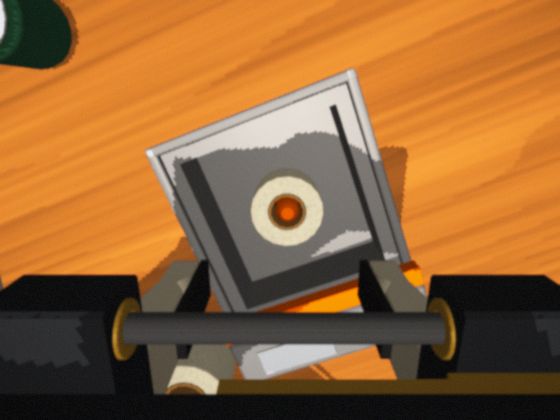

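View pics/s4.png

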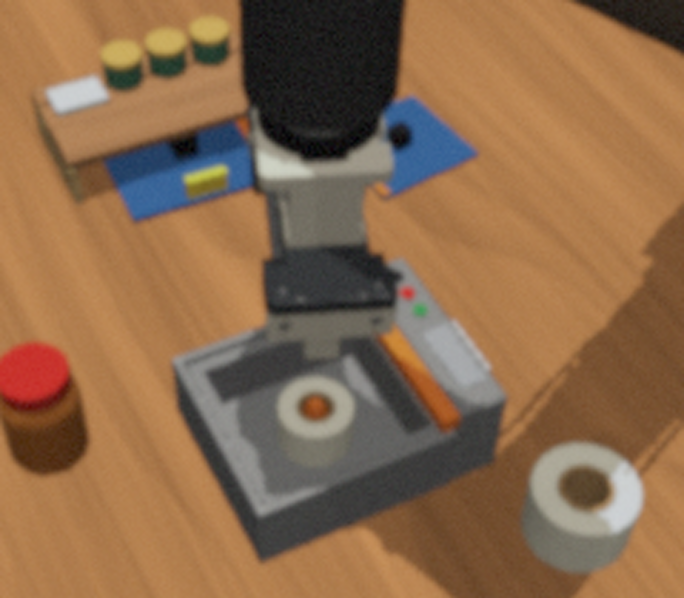

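Run:
```python
import numpy as np
yaw=-1.946; d=np.array([-47,-304.])/10
for i in range(10):
    y=yaw-.06   # mid
    ty=np.array([np.cos(y),np.sin(y)]); tz=np.array([np.sin(y)*1,-np.cos(y)]) 
    # z = x cross y, x=(0,0,-1): (sin,-cos)
    print(i, round(d@ty/30,2), round(d@tz/30,2)); yaw-=.12
```

```text
0 0.98 -0.29
1 0.94 -0.4
2 0.89 -0.51
3 0.82 -0.61
4 0.74 -0.71
5 0.65 -0.79
6 0.55 -0.86
7 0.45 -0.92
8 0.33 -0.97
9 0.21 -1.0
```

Emit:
drive_tool([
  {"dx": 0, "dy": 0.98, "dz": -0.29, "wx": 1, "wy": 0, "wz": 0, "hand": 0.17},
  {"dx": 0, "dy": 0.94, "dz": -0.4, "wx": 1, "wy": 0, "wz": 0, "hand": 0.17},
  {"dx": 0, "dy": 0.89, "dz": -0.51, "wx": 1, "wy": 0, "wz": 0, "hand": 0.17},
  {"dx": 0, "dy": 0.82, "dz": -0.61, "wx": 1, "wy": 0, "wz": 0, "hand": 0.17},
  {"dx": 0, "dy": 0.74, "dz": -0.71, "wx": 1, "wy": 0, "wz": 0, "hand": 0.17},
  {"dx": 0, "dy": 0.65, "dz": -0.79, "wx": 1, "wy": 0, "wz": 0, "hand": 0.17},
  {"dx": 0, "dy": 0.55, "dz": -0.86, "wx": 1, "wy": 0, "wz": 0, "hand": 0.17},
  {"dx": 0, "dy": 0.45, "dz": -0.92, "wx": 1, "wy": 0, "wz": 0, "hand": 0.17},
  {"dx": 0.5, "dy": 0.33, "dz": -0.97, "wx": 1, "wy": 0, "wz": 0, "hand": 0.17},
  {"dx": 0.5, "dy": 0.21, "dz": -1, "wx": 1, "wy": 0, "wz": 0, "hand": 0.17},
])

```text
t: 7.63
tool_pos: [543.7, -293.6, 156.0]
tcp_rot: [0.5, -0.5, 0.5, 0.5]
wrist_force: [1.4, 0.7, -0.4]
opening: 72.9
```

Run:
```python
from bench import env
from h import *
import pickle
o=env.observe(); M=st(o)
p=env.get_image("wrist"); pickle.dump((o,p),open("w5.pkl","wb")); C=cam(p,o)
im=p["color"][:,:,::-1].copy()
cv2.imwrite("pics/w5.png",im)
go(o,[527,-290,110],Rdown(-np.pi-.05))
```

```text
t 7.63 pos [ 543.7 -293.6  156. ] yaw 3.1409 x [ 6.e-04 -0.e+00 -1.e+00] F [ 1.4  0.7 -0.4] T [ 0.12 -0.13 -0.04] op 72.9 q [-0.18  0.34 -0.24 -0.   -0.99  0.18]
shift units (cur frame) [1.53 0.56 0.12]
turn units [ 0.41  -0.     0.005] shift units (after turn) [1.53 0.56 0.09]
```

View pics/w5.png

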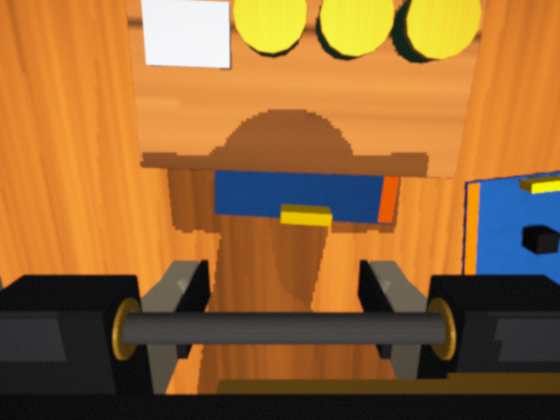

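Run:
```python
from h import *
import pickle
o,p=pickle.load(open("w5.pkl","rb")); C=cam(p,o)
im=p["color"][150:240,130:430,::-1]
cv2.imwrite("pics/w5z.png",cv2.resize(im,None,fx=2.6,fy=2.6,interpolation=cv2.INTER_CUBIC))
```

```text
(no output)
```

View pics/w5z.png

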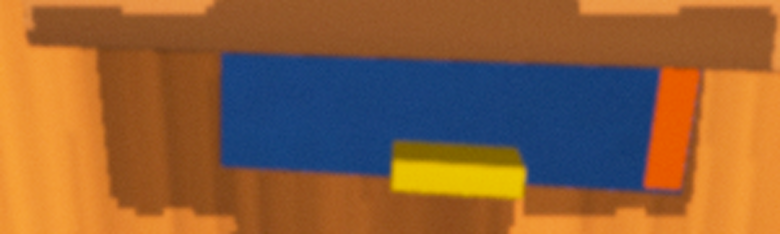

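Run:
```python
from h import *
import pickle
o,p=pickle.load(open("w5.pkl","rb")); C=cam(p,o)
z=lambda a:np.array(a)/2.6+[130,150]
t=back(z([[392,160],[523,166],[523,198],[392,191]]),28,C); print(t.round(1), t.mean(0))
e=back(z([[222,167],[682,190]]),6,C); print(e.round(1), np.linalg.norm(e[0]-e[1]), np.arctan2(e[0][1]-e[1][1],e[0][0]-e[1][0]), e.mean(0))
s=back(z([[35,42],[770,68]]),42,C); print(s.round(1))
s=back([[140,165],[456,178]],52,C); print(s.round(1))
```

```text
[[ 546.4 -293.5   28. ]
 [ 507.5 -291.6   28. ]
 [ 507.1 -281.5   28. ]
 [ 546.4 -283.7   28. ]] [ 526.8200619  -287.57361576   28.        ]
[[ 601.3 -284.1    6. ]
 [ 452.5 -276.3    6. ]] 148.960882296089 -0.052842176137986564 [ 526.90593123 -280.19719072    6.        ]
[[ 642.4 -331.3   42. ]
 [ 443.4 -324.2   42. ]]
[[ 640.7 -333.9   52. ]
 [ 427.  -325.    52. ]]
```

Emit:
drive_tool([
  {"dx": 0, "dy": 0, "dz": 0, "wx": 0.44, "wy": 0, "wz": 0, "hand": 0.3},
  {"dx": 0.7, "dy": 0.3, "dz": 0.1, "wx": 0, "wy": 0, "wz": 0, "hand": 0.3},
  {"dx": 0.9, "dy": 0.27, "dz": 0.07, "wx": 0, "wy": 0, "wz": 0, "hand": 0.3},
  {"dx": 0.9, "dy": 0, "dz": 0, "wx": 0, "wy": 0, "wz": 0, "hand": 0.3},
  {"dx": 0.9, "dy": 0, "dz": 0, "wx": 0, "wy": 0, "wz": 0, "hand": 0.3},
  {"dx": 0.5, "dy": 0, "dz": 0, "wx": 0, "wy": 0, "wz": 0, "hand": 0.3},
  {"dx": 0.2, "dy": 0, "dz": 0, "wx": 0, "wy": 0, "wz": 0, "hand": 0.3},
  {"dx": 0, "dy": 0, "dz": 0, "wx": 0, "wy": 0, "wz": 0, "hand": 0.3},
  {"dx": 0, "dy": 0, "dz": 0, "wx": 0, "wy": 0, "wz": 0, "hand": 0.3},
  {"dx": 0, "dy": 0, "dz": 0, "wx": 0, "wy": 0, "wz": 0, "hand": 0.3},
])

```text
t: 8.52
tool_pos: [528.1, -286.4, 34.3]
tcp_rot: [0.513, -0.488, 0.512, 0.487]
wrist_force: [0.2, 0.4, -0.3]
opening: 61.2
```

Run:
```python
from bench import env
from h import *
import pickle
o=env.observe(); M=st(o)
p=env.get_image("wrist"); pickle.dump((o,p),open("w6.pkl","wb")); C=cam(p,o)
im=p["color"][:,:,::-1].copy()
cv2.imwrite("pics/w6.png",im)
go(o,[526.9,-287.7,31],Rdown(-np.pi-.053))
```

```text
t 8.52 pos [ 528.1 -286.4   34.3] yaw 3.0904 x [ 1.5e-03 -5.0e-04 -1.0e+00] F [ 0.2  0.4 -0.3] T [ 0.1  -0.02 -0.  ] op 61.2 q [-0.17  0.45 -0.4   0.   -0.72  0.12]
shift units (cur frame) [ 0.11  0.04 -0.05]
turn units [ 0.015 -0.003  0.012] shift units (after turn) [ 0.11  0.04 -0.05]
```

View pics/w6.png

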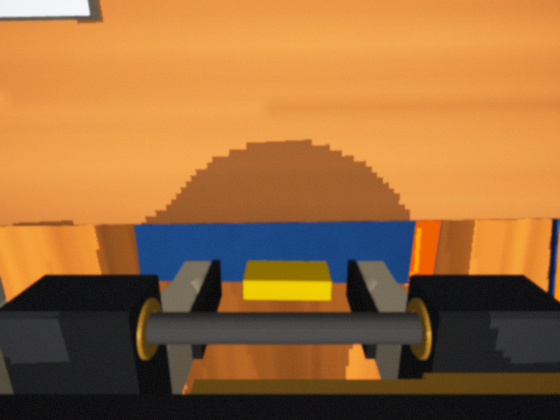

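Emit:
drive_tool([
  {"dx": 0.1, "dy": 0.04, "dz": -0.04, "wx": 0, "wy": 0, "wz": 0, "hand": 0.3},
  {"dx": 0, "dy": 0, "dz": 0, "wx": 0, "wy": 0, "wz": 0, "hand": 1},
  {"dx": 0, "dy": 0, "dz": 0, "wx": 0, "wy": 0, "wz": 0, "hand": 1},
  {"dx": 0, "dy": 0, "dz": 0, "wx": 0, "wy": 0, "wz": 0, "hand": 1},
  {"dx": 0, "dy": 0, "dz": 0, "wx": 0, "wy": 0, "wz": 0, "hand": 1},
  {"dx": 0, "dy": 0, "dz": 0, "wx": 0, "wy": 0, "wz": 0, "hand": 1},
  {"dx": 0, "dy": 0, "dz": 0.1, "wx": 0, "wy": 0, "wz": 0, "hand": 1},
  {"dx": 0, "dy": 0, "dz": 0.3, "wx": 0, "wy": 0, "wz": 0, "hand": 1},
  {"dx": 0, "dy": 0, "dz": 0.4, "wx": 0, "wy": 0, "wz": 0, "hand": 1},
  {"dx": 0, "dy": 0, "dz": 0.4, "wx": 0, "wy": 0, "wz": 0, "hand": 1},
], squeeze=35)

```text
t: 9.4
tool_pos: [528.1, -250.6, 30.4]
tcp_rot: [0.513, -0.487, 0.513, 0.486]
wrist_force: [-0.9, -2.0, 1.6]
opening: 39.8
```

Run:
```python
from bench import env
from h import *
import pickle
o=env.observe(); M=st(o)
p=env.get_image("wrist"); pickle.dump((o,p),open("w7.pkl","wb")); C=cam(p,o)
im=p["color"][:,:,::-1].copy()
cv2.imwrite("pics/w7.png",im)
```

```text
t 9.4 pos [ 528.1 -250.6   30.4] yaw 3.0886 x [ 5.e-04 -3.e-04 -1.e+00] F [-0.9 -2.   1.6] T [-0.73  0.04 -0.02] op 39.8 q [-0.11  0.44 -0.44  0.   -0.69  0.06]
```

View pics/w7.png

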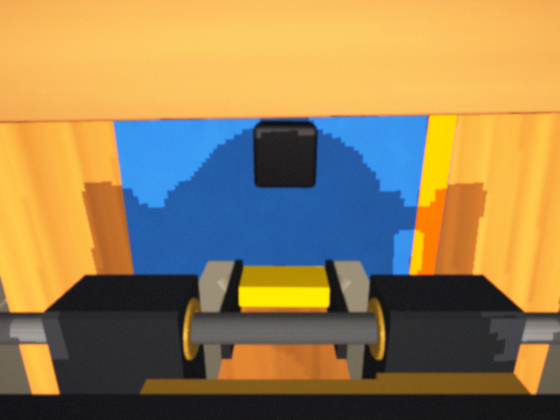

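Emit:
drive_tool([
  {"dx": 0, "dy": 0, "dz": 0.5, "wx": 0, "wy": 0, "wz": 0, "hand": 1},
  {"dx": 0, "dy": 0, "dz": 0.5, "wx": 0, "wy": 0, "wz": 0, "hand": 1},
  {"dx": 0, "dy": 0, "dz": 0.5, "wx": 0, "wy": 0, "wz": 0, "hand": 1},
  {"dx": 0, "dy": 0, "dz": 0.5, "wx": 0, "wy": 0, "wz": 0, "hand": 1},
  {"dx": 0, "dy": 0, "dz": 0.5, "wx": 0, "wy": 0, "wz": 0, "hand": 1},
  {"dx": 0, "dy": 0, "dz": 0.25, "wx": 0, "wy": 0, "wz": 0, "hand": 1},
  {"dx": 0, "dy": 0, "dz": 0.1, "wx": 0, "wy": 0, "wz": 0, "hand": 1},
  {"dx": 0, "dy": 0, "dz": 0, "wx": 0, "wy": 0, "wz": 0, "hand": 1},
  {"dx": 0, "dy": 0, "dz": 0, "wx": 0, "wy": 0, "wz": 0, "hand": 0.3},
  {"dx": 0, "dy": 0, "dz": 0, "wx": 0, "wy": 0, "wz": 0, "hand": 0.3},
])

```text
t: 10.28
tool_pos: [532.1, -166.2, 29.9]
tcp_rot: [0.513, -0.486, 0.513, 0.487]
wrist_force: [0.3, -0.4, 0.3]
opening: 47.6
```

Run:
```python
from bench import env
from h import *
import pickle
o=env.observe(); M=st(o)
```

```text
t 10.28 pos [ 532.1 -166.2   29.9] yaw 3.0886 x [-6.e-04  2.e-04 -1.e+00] F [ 0.3 -0.4  0.3] T [ 0.09 -0.05  0.05] op 47.6 q [ 0.05  0.41 -0.5  -0.   -0.66 -0.1 ]
```

Emit:
drive_tool([
  {"dx": 0, "dy": 0, "dz": 0, "wx": 0, "wy": 0, "wz": 0, "hand": 0.3},
  {"dx": 0, "dy": 0, "dz": 0, "wx": 0, "wy": 0, "wz": 0, "hand": 0.3},
  {"dx": -0.3, "dy": 0, "dz": 0, "wx": 0, "wy": 0, "wz": 0, "hand": 0.3},
  {"dx": -0.7, "dy": 0, "dz": 0, "wx": 0, "wy": 0, "wz": 0, "hand": 0.3},
  {"dx": -0.9, "dy": 0, "dz": 0, "wx": 0, "wy": 0, "wz": 0, "hand": 0.3},
  {"dx": -0.9, "dy": 0, "dz": -0.3, "wx": 0, "wy": 0, "wz": 0, "hand": 0.4},
  {"dx": -0.5, "dy": 0, "dz": -0.6, "wx": 0, "wy": 0, "wz": 0, "hand": 0.4},
  {"dx": 0, "dy": 0, "dz": -0.4, "wx": 0, "wy": 0, "wz": 0, "hand": 0.4},
  {"dx": 0, "dy": 0, "dz": 0, "wx": 0, "wy": 0, "wz": 0, "hand": 0.4},
  {"dx": 0, "dy": 0, "dz": 0, "wx": 0, "wy": 0, "wz": 0, "hand": 0.4},
])

```text
t: 11.12
tool_pos: [529.8, -205.5, 129.2]
tcp_rot: [0.513, -0.486, 0.513, 0.486]
wrist_force: [0.5, 0.2, 0.0]
opening: 52.2
```

Run:
```python
from bench import env
from h import *
import pickle
o=env.observe(); M=st(o)
p=env.get_image("wrist"); pickle.dump((o,p),open("w8.pkl","wb")); C=cam(p,o)
im=p["color"][:,:,::-1].copy()
cv2.imwrite("pics/w8.png",im)
p=env.get_image("scene")
pickle.dump(p,open("s8.pkl","wb"))
im=p["color"][:,:,::-1].copy()[80:290,170:410]
cv2.imwrite("pics/s8.png",cv2.resize(im,None,fx=2.85,fy=2.85,interpolation=cv2.INTER_CUBIC))
p=env.get_image("side")
pickle.dump(p,open("sd8.pkl","wb"))
```

```text
t 11.12 pos [ 529.8 -205.5  129.2] yaw 3.0871 x [-2.e-04  3.e-04 -1.e+00] F [0.5 0.2 0. ] T [ 0.1  -0.03 -0.02] op 52.2 q [-0.03  0.29 -0.38 -0.   -0.9  -0.03]
```

View pics/w8.png

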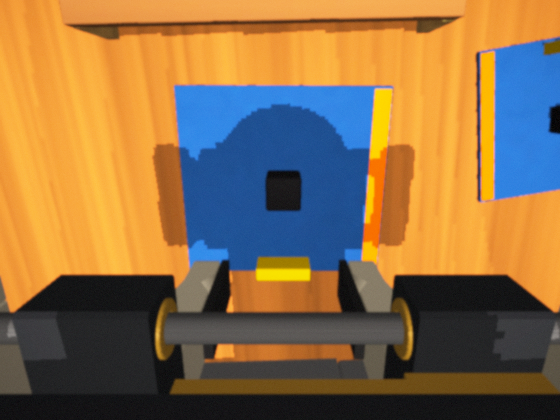

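View pics/s8.png

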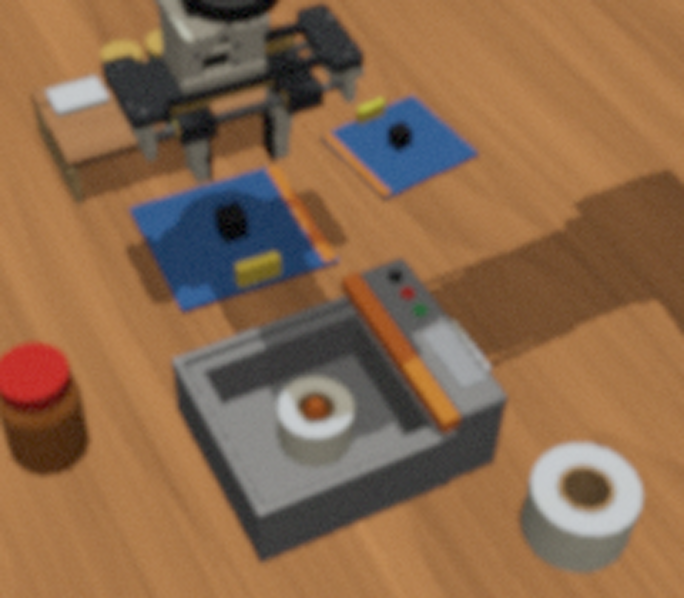

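Run:
```python
from h import *
import pickle
o,p=pickle.load(open("w8.pkl","rb")); C=cam(p,o)
im=p["color"][70:290,150:420,::-1]
cv2.imwrite("pics/w8z.png",cv2.resize(im,None,fx=2.7,fy=2.7,interpolation=cv2.INTER_CUBIC))
e=back([[176,86],[392,87.5]],6,C); print(e.round(1), np.linalg.norm(e[0]-e[1]), np.arctan2(e[0][1]-e[1][1],e[0][0]-e[1][0]))
l=back([[257,260],[309.5,260]],28,C); print(l)
t=back([[267,181],[299,181],[299,211],[267,211]],32,C); print(t.round(1))
```

```text
[[ 598.2 -300.2    6. ]
 [ 451.6 -291.3    6. ]] 146.899449186501 -0.060641794262948114
[[ 550.90004346 -178.14666694   28.        ]
 [ 512.94785199 -176.08774427   28.        ]]
[[ 539.4 -236.9   32. ]
 [ 518.3 -235.8   32. ]
 [ 519.1 -214.9   32. ]
 [ 540.9 -216.1   32. ]]
```

View pics/w8z.png

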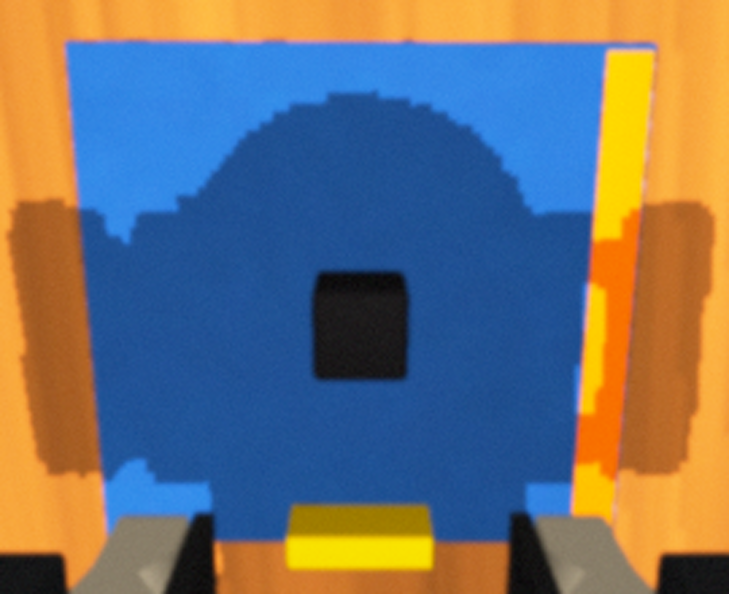

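```bash
cat > cfit.py <<'E'
from h import *
from scipy.optimize import least_squares
def cfit(C,obs,x0,z0=19):
    P=np.array([a for a,_ in obs],float); U=np.array([b for _,b in obs],float)
    def W(v):
        c,s=np.cos(v[2]),np.sin(v[2]); return np.c_[v[0]+c*P[:,0]-s*P[:,1],v[1]+s*P[:,0]+c*P[:,1],z0+P[:,2]]
    f=lambda v:(proj(W(v),C)-U).ravel()
    o=least_squares(f,x0,x_scale=[100,100,1],loss="soft_l1"); return o.x,f(o.x).reshape(-1,2)
E
python3 - <<'E'
from cfit import *
import pickle
o,p=pickle.load(open("w8.pkl","rb")); C=cam(p,o)
z=lambda a:(np.array(a)+.5)/2.7-.5+[150,70]
ob=[((75,-70,-13),z([66,42])),((-75,-70,-13),z([656,44])),((12,12,13),z([314,379])),((-12,12,13),z([407,379])),
((20,57,9),z([290,535])),((-20,57,9),z([433,535])),((-20,67,9),z([433,569])),((20,67,9),z([287,569]))]
v,r=cfit(C,ob,[529,-227,-.05]); print(v,r.round(1).tolist())
c,s=np.cos(v[2]),np.sin(v[2])
go(o,[v[0],v[1],31],Rdown(-np.pi+v[2]))
E
```

```text
[ 5.29160542e+02 -2.27493747e+02 -5.58677540e-02] [[-1.2, -1.2], [1.3, -1.5], [-0.4, 0.9], [0.5, 1.0], [-1.3, 0.3], [0.5, 0.4], [0.2, 0.0], [0.1, -0.0]]
shift units (cur frame) [ 3.27 -0.02 -0.73]
turn units [ 0.011  0.002 -0.002] shift units (after turn) [ 3.27 -0.02 -0.73]
```

Emit:
drive_tool([
  {"dx": 0.5, "dy": 0, "dz": -0.4, "wx": 0, "wy": 0, "wz": 0, "hand": 0.4},
  {"dx": 0.8, "dy": -0.02, "dz": -0.33, "wx": 0, "wy": 0, "wz": 0, "hand": 0.4},
  {"dx": 0.8, "dy": 0, "dz": 0, "wx": 0, "wy": 0, "wz": 0, "hand": 0.4},
  {"dx": 0.6, "dy": 0, "dz": 0, "wx": 0, "wy": 0, "wz": 0, "hand": 0.4},
  {"dx": 0.4, "dy": 0, "dz": 0, "wx": 0, "wy": 0, "wz": 0, "hand": 0.4},
  {"dx": 0.17, "dy": 0, "dz": 0, "wx": 0, "wy": 0, "wz": 0, "hand": 0.4},
  {"dx": 0, "dy": 0, "dz": 0, "wx": 0, "wy": 0, "wz": 0, "hand": 0.4},
  {"dx": 0, "dy": 0, "dz": 0, "wx": 0, "wy": 0, "wz": 0, "hand": 0.4},
  {"dx": 0, "dy": 0, "dz": 0, "wx": 0, "wy": 0, "wz": 0, "hand": 0.4},
  {"dx": 0, "dy": 0, "dz": 0, "wx": 0, "wy": 0, "wz": 0, "hand": 0.4},
], squeeze=45)

```text
t: 12.1
tool_pos: [530.4, -226.7, 31.8]
tcp_rot: [0.513, -0.487, 0.513, 0.486]
wrist_force: [-0.3, 0.4, -0.8]
opening: 52.3
```

Run:
```python
from bench import env
from h import *
import pickle
o=env.observe(); M=st(o)
p=env.get_image("wrist"); pickle.dump((o,p),open("w9.pkl","wb")); C=cam(p,o)
im=p["color"][:,:,::-1].copy()
cv2.imwrite("pics/w9.png",im)
go(o,[529.2,-227.5,30.5],Rdown(-np.pi-.056))
```

```text
t 12.1 pos [ 530.4 -226.7   31.8] yaw 3.0893 x [ 1.3e-03 -1.0e-04 -1.0e+00] F [-0.3  0.4 -0.8] T [ 0.1  -0.01  0.02] op 52.3 q [-0.06  0.43 -0.46  0.   -0.69  0.01]
shift units (cur frame) [ 0.04  0.04 -0.03]
turn units [ 0.031 -0.001  0.011] shift units (after turn) [ 0.04  0.04 -0.03]
```

View pics/w9.png

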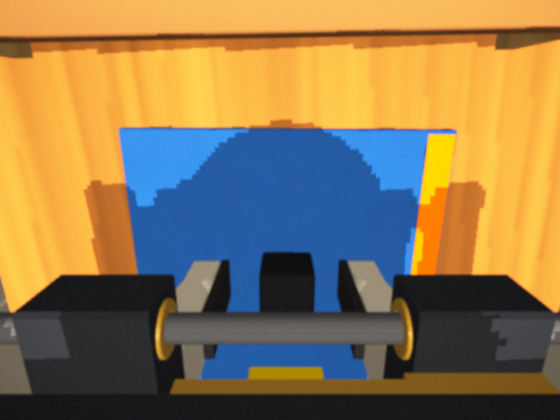

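Emit:
drive_tool([
  {"dx": 0.04, "dy": 0.03, "dz": -0.03, "wx": 0.03, "wy": 0, "wz": 0, "hand": 1},
  {"dx": 0, "dy": 0, "dz": 0, "wx": 0, "wy": 0, "wz": 0, "hand": 1},
  {"dx": 0, "dy": 0, "dz": 0, "wx": 0, "wy": 0, "wz": 0, "hand": 1},
  {"dx": 0, "dy": 0, "dz": 0, "wx": 0, "wy": 0, "wz": 0, "hand": 1},
  {"dx": 0, "dy": 0, "dz": 0, "wx": 0, "wy": 0, "wz": 0, "hand": 1},
  {"dx": -0.3, "dy": 0, "dz": 0, "wx": 0, "wy": 0, "wz": 0, "hand": 1},
  {"dx": -0.7, "dy": 0, "dz": 0, "wx": 0, "wy": 0, "wz": 0, "hand": 1},
  {"dx": -0.9, "dy": 0, "dz": 0, "wx": 0, "wy": 0, "wz": 0, "hand": 1},
  {"dx": -0.9, "dy": 0, "dz": 0, "wx": 0, "wy": 0, "wz": 0, "hand": 1},
  {"dx": -0.9, "dy": 0, "dz": 0, "wx": 0, "wy": 0, "wz": 0, "hand": 1},
], squeeze=45)

```text
t: 12.98
tool_pos: [528.4, -227.6, 142.4]
tcp_rot: [0.514, -0.486, 0.514, 0.486]
wrist_force: [0.2, -1.0, -1.4]
opening: 23.8
```

Run:
```python
from bench import env
from h import *
import pickle
o=env.observe(); M=st(o)
o,p=pickle.load(open("w3.pkl","rb")); print(o["qvel"].round(2))
im=p["color"][80:280,100:490,::-1]
cv2.imwrite("pics/w3z.png",cv2.resize(im,None,fx=2,fy=2,interpolation=cv2.INTER_CUBIC))
o,p=pickle.load(open("w4.pkl","rb")); print(o["qvel"].round(2))
im=p["color"][60:290,130:430,::-1]
cv2.imwrite("pics/w4z.png",cv2.resize(im,None,fx=2.6,fy=2.6,interpolation=cv2.INTER_CUBIC))
p=pickle.load(open("s8.pkl","rb"))
im=p["color"][160:290,225:350,::-1]
cv2.imwrite("pics/s8z.png",cv2.resize(im,None,fx=4.6,fy=4.6,interpolation=cv2.INTER_CUBIC))
p=pickle.load(open("sd8.pkl","rb"))
im=p["color"][165:265,215:335,::-1]
cv2.imwrite("pics/sd8z.png",cv2.resize(im,None,fx=6,fy=6,interpolation=cv2.INTER_CUBIC))
```

```text
t 12.98 pos [ 528.4 -227.6  142.4] yaw 3.0854 x [-7.e-04  1.e-04 -1.e+00] F [ 0.2 -1.  -1.4] T [ 0.   -0.16 -0.07] op 23.8 q [-0.07  0.29 -0.35 -0.   -0.93  0.01]
[ 0.   -0.02  0.02  0.01 -0.01  0.  ]
[-0.    0.04 -0.06 -0.02  0.09 -1.43]
```

View pics/w3z.png

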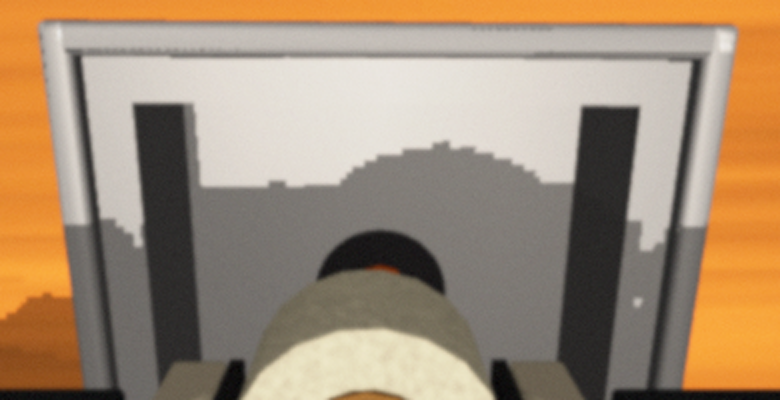

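View pics/w4z.png

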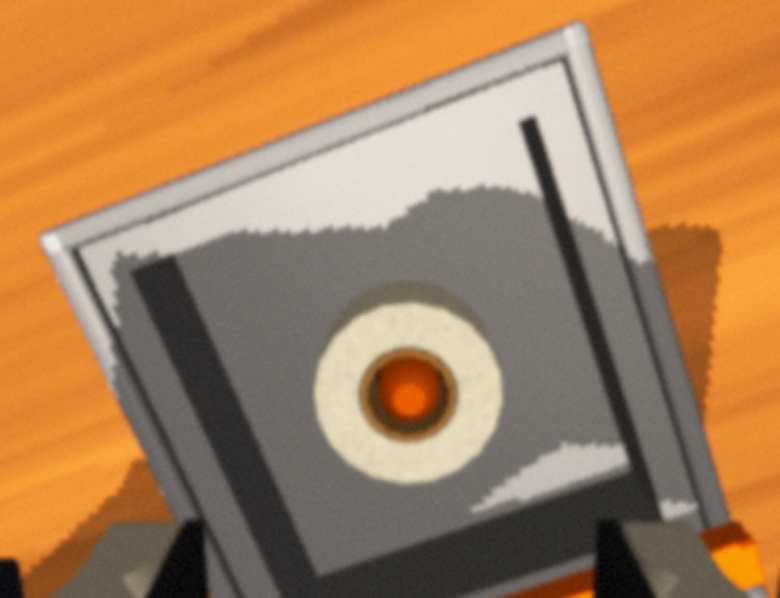

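View pics/s8z.png

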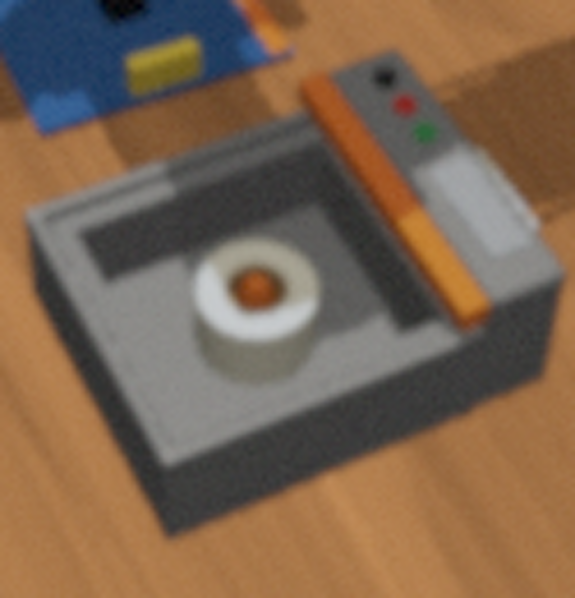

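View pics/sd8z.png

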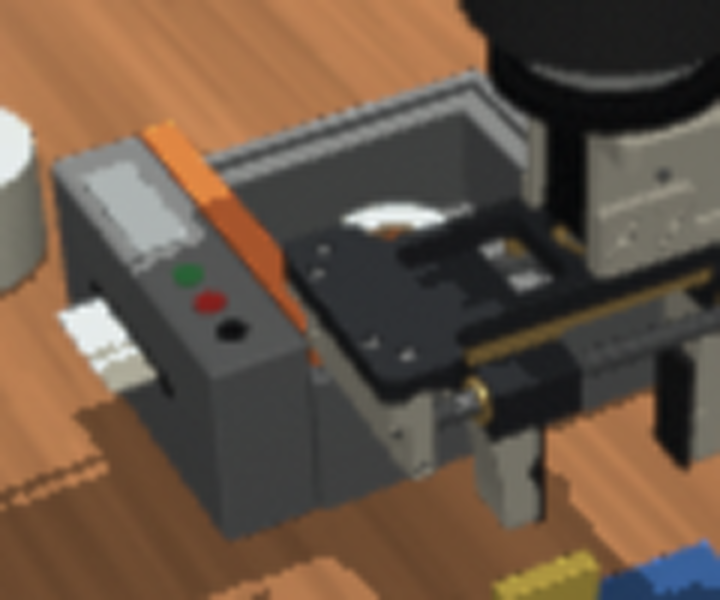

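Run:
```python
from cfit import *
import pickle
def run(f,k,off,cl):
    o,p=pickle.load(open(f,"rb")); C=cam(p,o)
    ob=[(P,(np.array(u)+.5)/k-.5+off) for P,u in cl]
    v,r=cfit(C,ob,[570,13,0],60); print(f,v.round(4),r.round(1).tolist())
run("w3.pkl",2,[100,80],[((86,81,6),(40,22)),((86,-81,6),(737,28)),((67,62,0),(133,103)),((67,-62,0),(640,106)),((78,73,6),(66,50)),((78,-73,6),(708,57))])
run("w4.pkl",2.6,[130,60],[((86,81,6),(42,237)),((86,-81,6),(582,22)),((67,62,0),(133,272)),((67,-62,0),(534,118)),((0,0,-6),(411,400))])
```

```text
w3.pkl [ 5.702765e+02  1.364030e+01 -1.660000e-02] [[-3.7, -1.3], [3.4, -1.8], [-0.3, -0.1], [0.3, 0.1], [3.0, 3.1], [-2.3, 1.8]]
w4.pkl [ 5.694256e+02  1.361780e+01 -1.670000e-02] [[-2.8, 0.2], [1.7, -0.7], [-0.8, 0.5], [1.1, -0.3], [-0.1, 0.8]]
```

Emit:
drive_tool([
  {"dx": 0, "dy": 0, "dz": 0.5, "wx": -0.35, "wy": 0, "wz": 0, "hand": 1},
  {"dx": 0, "dy": -0.3, "dz": 0.9, "wx": 0, "wy": 0, "wz": 0, "hand": 1},
  {"dx": 0, "dy": -0.3, "dz": 0.95, "wx": 0, "wy": 0, "wz": 0, "hand": 1},
  {"dx": 0, "dy": -0.3, "dz": 0.95, "wx": 0, "wy": 0, "wz": 0, "hand": 1},
  {"dx": 0, "dy": -0.3, "dz": 0.95, "wx": 0, "wy": 0, "wz": 0, "hand": 1},
  {"dx": 0, "dy": -0.3, "dz": 0.95, "wx": 0, "wy": 0, "wz": 0, "hand": 1},
  {"dx": 0, "dy": -0.3, "dz": 0.95, "wx": 0, "wy": 0, "wz": 0, "hand": 1},
  {"dx": 0, "dy": 0, "dz": 0.9, "wx": 0, "wy": 0, "wz": -0.5, "hand": 1},
  {"dx": 0, "dy": 0, "dz": 0.7, "wx": 0, "wy": 0, "wz": -0.5, "hand": 1},
  {"dx": 0, "dy": 0, "dz": 0.3, "wx": 0, "wy": 0, "wz": -0.5, "hand": 1},
])

```text
t: 13.82
tool_pos: [587.5, 15.7, 141.5]
tcp_rot: [0.547, -0.54, 0.455, 0.449]
wrist_force: [-0.8, -0.5, -0.7]
opening: 23.8
```

Emit:
drive_tool([
  {"dx": 0, "dy": 0, "dz": 0, "wx": 0, "wy": 0, "wz": 0, "hand": 1},
  {"dx": 0, "dy": 0, "dz": 0, "wx": 0, "wy": 0, "wz": 0, "hand": 1},
  {"dx": 0, "dy": 0, "dz": 0, "wx": 0, "wy": 0, "wz": 0, "hand": 1},
  {"dx": 0, "dy": 0, "dz": 0, "wx": 0, "wy": 0, "wz": 0, "hand": 1},
  {"dx": 0, "dy": 0, "dz": 0, "wx": 0, "wy": 0, "wz": 0, "hand": 1},
  {"dx": 0, "dy": 0, "dz": 0, "wx": 0, "wy": 0, "wz": 0, "hand": 1},
  {"dx": 0, "dy": 0, "dz": 0, "wx": 0, "wy": 0, "wz": 0, "hand": 1},
  {"dx": 0, "dy": 0, "dz": 0, "wx": 0, "wy": 0, "wz": 0, "hand": 1},
  {"dx": 0, "dy": 0, "dz": 0, "wx": 0, "wy": 0, "wz": 0, "hand": 1},
  {"dx": 0, "dy": 0, "dz": 0, "wx": 0, "wy": 0, "wz": 0, "hand": 1},
])

```text
t: 14.65
tool_pos: [586.9, 12.9, 140.8]
tcp_rot: [0.546, -0.54, 0.457, 0.449]
wrist_force: [-0.2, 0.0, -1.1]
opening: 24.2
```

```bash
cat >> h.py <<'E'
PR=(570.,13.6,-.0145); HT=30.6
def inpr(P):
    P=np.atleast_2d(P); c,s=np.cos(PR[2]),np.sin(PR[2]); d=P-[PR[0],PR[1],60]
    return np.c_[c*d[:,0]+s*d[:,1],-s*d[:,0]+c*d[:,1],d[:,2]]
def topr(P):
    P=np.atleast_2d(P); c,s=np.cos(PR[2]),np.sin(PR[2])
    return np.c_[PR[0]+c*P[:,0]-s*P[:,1],PR[1]+s*P[:,0]+c*P[:,1],60+P[:,2]]
def cover(o,dy=0):
    """cover axes from tool: cover x=-tool y, y=tool z, z=-tool x; returns tongue, knob, far edge in printer frame"""
    M=rq(o["tcp_rot"]).as_matrix(); B=np.c_[-M[:,1],M[:,2],-M[:,0]]
    f=lambda p:o["tool_pos"]+B@np.array(p)
    pts=np.array([f((-75,dy,3-HT)),f((0,dy,19-HT)),f((75,dy,3-HT))])
    print("tongue,knob,far in printer:",inpr(pts).round(1).tolist()); 
    Rp=R.from_rotvec([0,0,PR[2]]).as_matrix().T@B
    print("tilt",np.arcsin(Rp[2,0]).round(4),"roll",np.arcsin(Rp[2,1]).round(4),"yaw rel",np.arctan2(Rp[1,0],Rp[0,0]).round(4))
    return B,f
E
python3 - <<'E'
from bench import env
from h import *
import pickle
o=env.observe(); M=st(o); B,f=cover(o)
p=env.get_image("wrist"); pickle.dump((o,p),open("w10.pkl","wb")); C=cam(p,o)
im=p["color"][:,:,::-1].copy(); cv2.imwrite("pics/w10.png",im)
for n in ("scene","side"):
    p=env.get_image(n); pickle.dump(p,open(n+"10.pkl","wb"))
    im=p["color"][:,:,::-1].copy(); 
    im=im[140:300,210:370] if n=="scene" else im[130:270,200:360]
    cv2.imwrite(f"pics/{n}10.png",cv2.resize(im,None,fx=3.7,fy=3.7,interpolation=cv2.INTER_CUBIC))
E
```

```text
t 14.65 pos [586.9  12.9 140.8] yaw 3.1272 x [ 0.1788 -0.0027 -0.9839] F [-0.2  0.  -1.1] T [ 0.03  0.66 -0.  ] op 24.2 q [ 0.4   0.22 -0.52  0.12 -0.67 -0.5 ]
tongue,knob,far in printer: [[-51.9, -0.5, 40.2], [19.0, -0.5, 69.4], [95.7, -0.5, 67.1]]
tilt 0.1798 roll -0.0001 yaw rel 0.0001
```

View pics/w10.png

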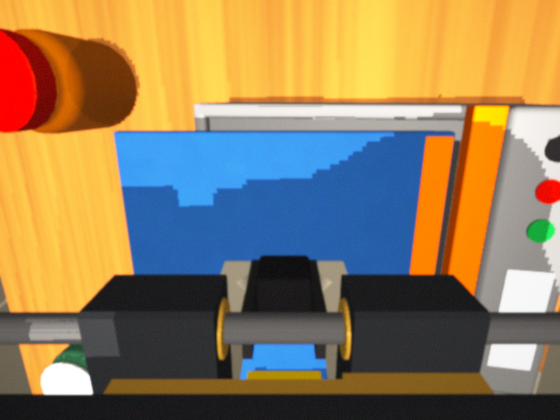

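View pics/scene10.png

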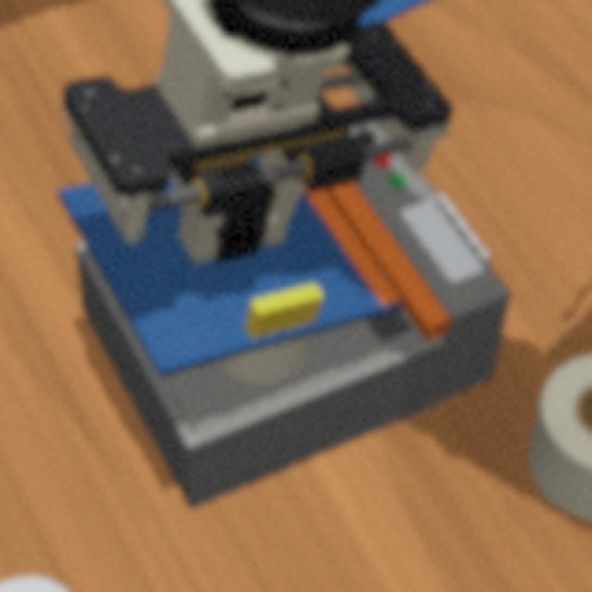

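View pics/side10.png

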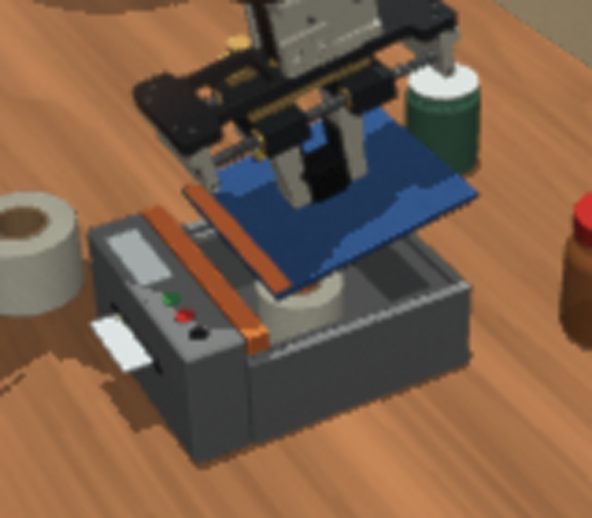

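Run:
```python
from h import *
import pickle
o,p=pickle.load(open("w10.pkl","rb")); C=cam(p,o); B,f=cover(o)
for dy in (-2,0,2): 
  for HTT in (29,30.6,32): print(dy,HTT,proj([f((75,-70+dy,6-HTT)),f((-75,-70+dy,6-HTT)),f((12,-12+dy,32-HTT)),f((-12,-12+dy,32-HTT))],C).round(1).tolist())
print(proj(topr([(78,-81,6),(86,-81,6),(-63,-81,28),(-78,-81,28),(86,-81,6),(78,-73,6)]),C).round(1).tolist())
im=p["color"][90:290,100:510,::-1]
cv2.imwrite("pics/w10z.png",cv2.resize(im,None,fx=1.95,fy=1.95,interpolation=cv2.INTER_CUBIC))
```

```text
tongue,knob,far in printer: [[-51.9, -0.5, 40.2], [19.0, -0.5, 69.4], [95.7, -0.5, 67.1]]
tilt 0.1798 roll -0.0001 yaw rel 0.0001
-2 29 [[110.5, 125.7], [458.6, 125.8], [255.4, 275.1], [313.7, 275.1]]
-2 30.6 [[112.1, 125.4], [456.9, 125.5], [255.7, 273.3], [313.4, 273.3]]
-2 32 [[113.6, 125.2], [455.5, 125.3], [256.0, 271.8], [313.1, 271.8]]
0 29 [[111.1, 130.4], [457.9, 130.5], [255.5, 279.5], [313.6, 279.5]]
0 30.6 [[112.8, 130.1], [456.3, 130.2], [255.8, 277.6], [313.3, 277.6]]
0 32 [[114.3, 129.8], [454.8, 129.9], [256.1, 276.0], [313.0, 276.0]]
2 29 [[111.8, 135.1], [457.3, 135.2], [255.7, 283.8], [313.4, 283.8]]
2 30.6 [[113.5, 134.8], [455.6, 134.9], [255.9, 281.9], [313.1, 281.9]]
2 32 [[114.9, 134.5], [454.1, 134.6], [256.2, 280.3], [312.9, 280.3]]
[[204.7, 102.8], [191.8, 102.8], [475.1, 104.5], [510.5, 104.6], [191.8, 102.8], [205.6, 116.9]]
```

View pics/w10z.png

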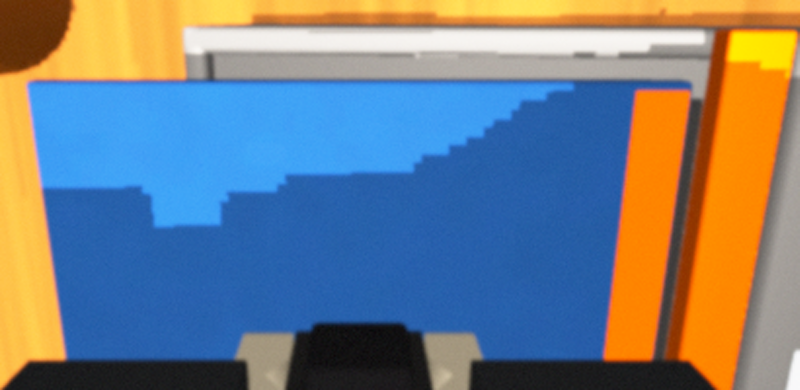

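Emit:
drive_tool([
  {"dx": 0.2, "dy": 0.04, "dz": 0, "wx": 0, "wy": 0, "wz": 0, "hand": 1},
  {"dx": 0.3, "dy": 0.05, "dz": 0, "wx": 0, "wy": 0, "wz": 0, "hand": 1},
  {"dx": 0.3, "dy": 0.05, "dz": 0, "wx": 0, "wy": 0, "wz": 0, "hand": 1},
  {"dx": 0.2, "dy": 0.04, "dz": 0, "wx": 0, "wy": 0, "wz": 0, "hand": 1},
  {"dx": 0.1, "dy": 0.02, "dz": 0, "wx": 0, "wy": 0, "wz": 0, "hand": 1},
  {"dx": 0, "dy": 0, "dz": 0, "wx": 0, "wy": 0, "wz": 0, "hand": 1},
  {"dx": 0, "dy": 0, "dz": 0, "wx": 0, "wy": 0, "wz": 0, "hand": 1},
  {"dx": 0, "dy": 0, "dz": 0, "wx": 0, "wy": 0, "wz": 0, "hand": 1},
  {"dx": 0, "dy": 0, "dz": 0, "wx": 0, "wy": 0, "wz": 0, "hand": 1},
  {"dx": 0, "dy": 0, "dz": 0, "wx": 0, "wy": 0, "wz": 0, "hand": 1},
])

```text
t: 15.63
tool_pos: [587.2, 13.1, 107.8]
tcp_rot: [0.546, -0.54, 0.457, 0.449]
wrist_force: [-0.0, 0.6, -3.0]
opening: 23.7
```

```bash
cat > look.py <<'E'
import sys
from bench import env
from h import *
import pickle
tag=sys.argv[1]; cams=sys.argv[2:]
o=env.observe(); M=st(o); B,f=cover(o,0.8)
for n in cams:
    p=env.get_image(n); pickle.dump((o,p),open(f"{n}{tag}.pkl","wb"))
    im=p["color"][:,:,::-1]
    im=im[140:300,210:370] if n=="scene" else im[130:270,200:360] if n=="side" else im[90:290,100:510]
    cv2.imwrite(f"pics/{n}{tag}.png",cv2.resize(im,None,fx=1.95 if n=="wrist" else 3.7,fy=1.95 if n=="wrist" else 3.7,interpolation=cv2.INTER_CUBIC))
E
python3 look.py 11 wrist scene side
```

```text
t 15.63 pos [587.2  13.1 107.8] yaw 3.1273 x [ 0.1797 -0.0023 -0.9837] F [-0.   0.6 -3. ] T [ 0.06  0.66 -0.04] op 23.7 q [ 0.4   0.26 -0.56  0.13 -0.59 -0.52]
tongue,knob,far in printer: [[-51.6, 0.5, 7.1], [19.3, 0.5, 36.4], [95.9, 0.6, 34.1]]
tilt 0.1807 roll 0.0003 yaw rel 0.0002
```

View pics/wrist11.png

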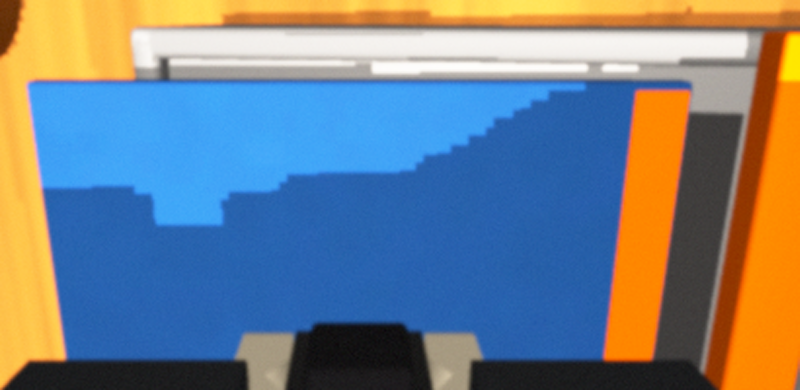

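View pics/side11.png

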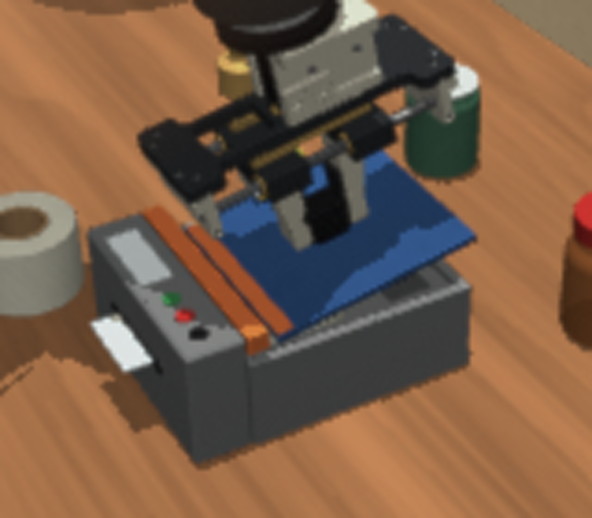

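View pics/scene11.png

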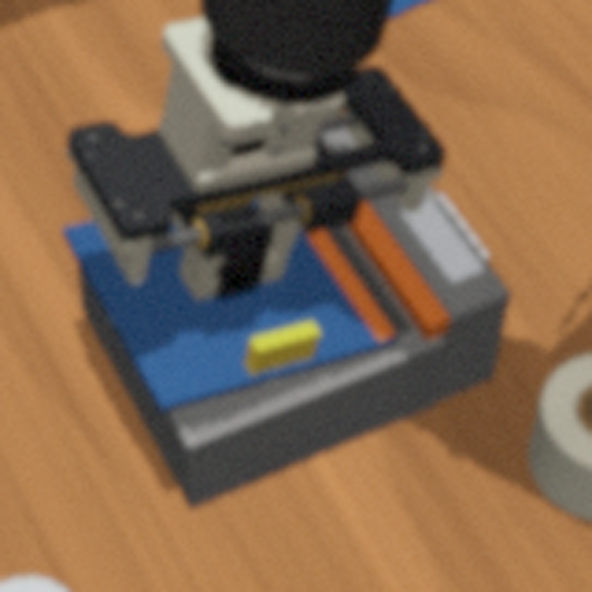

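Run:
```python
from h import *
import pickle
o,p=pickle.load(open("wrist11.pkl","rb")); C=cam(p,o); B,f=cover(o,0.8)
z=lambda u:((u-[100,90]+.5)*1.95-.5).round(1).tolist()
print("plate -y edge top",z(proj([f((75,-70.,6-HT)),f((-75,-70,6-HT)),f((-75,-69,6-HT))],C)))
print("rim outer",z(proj(topr([(86,-81,6),(-63,-81,6)]),C)),"inner",z(proj(topr([(78,-73,6),(-63,-73,6)]),C)),"ledge-in bay corner",z(proj(topr([(-67,-62,0),(0,-73,0)]),C)))
print("lip",z(proj(topr([(-63,-81,28),(-63,-81,14),(-63,0,28),(-63,0,14)]),C)))
im=p["color"][90:190,330:510,::-1]
cv2.imwrite("pics/t.png",cv2.resize(im,None,fx=4.4,fy=4.4,interpolation=cv2.INTER_CUBIC))
z=lambda u:((u-[330,90]+.5)*4.4-.5).round(1).tolist()
print("rim outer",z(proj(topr([(0,-81,6),(-63,-81,6)]),C)),"inner",z(proj(topr([(0,-73,6),(-63,-73,6)]),C)),"ledge-in bay corner",z(proj(topr([(-67,-62,0),(0,-73,0)]),C)))
```

```text
tongue,knob,far in printer: [[-51.6, 0.5, 7.1], [19.3, 0.5, 36.4], [95.9, 0.6, 34.1]]
tilt 0.1807 roll 0.0003 yaw rel 0.0002
plate -y edge top [[25.5, 78.7], [695.2, 78.9], [694.5, 83.5]]
rim outer [[127.1, 26.3], [749.5, 28.6]] inner [[158.8, 58.6], [743.3, 65.7]] ledge-in bay corner [[745.2, 111.8], [462.6, 60.7]]
lip [[788.5, 30.9], [762.4, 29.4], [721.1, 401.2], [703.9, 371.9]]
rim outer [[33.6, 62.8], [679.7, 65.3]] inner [[30.1, 141.1], [665.9, 148.9]] ledge-in bay corner [[670.1, 253.0], [32.4, 137.6]]
```

View pics/t.png

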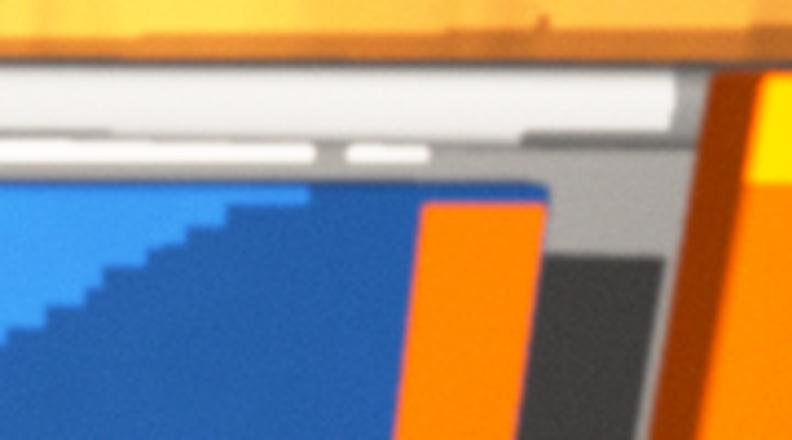

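Emit:
drive_tool([
  {"dx": -0.02, "dy": 0.12, "dz": 0, "wx": 0, "wy": 0, "wz": 0, "hand": 1},
  {"dx": -0.03, "dy": 0.15, "dz": 0, "wx": 0, "wy": 0, "wz": 0, "hand": 1},
  {"dx": -0.03, "dy": 0.15, "dz": 0, "wx": 0, "wy": 0, "wz": 0, "hand": 1},
  {"dx": -0.03, "dy": 0.15, "dz": 0, "wx": 0, "wy": 0, "wz": 0, "hand": 1},
  {"dx": -0.02, "dy": 0.13, "dz": 0, "wx": 0, "wy": 0, "wz": 0, "hand": 1},
  {"dx": 0, "dy": 0, "dz": 0, "wx": 0, "wy": 0, "wz": 0, "hand": 1},
  {"dx": 0, "dy": 0, "dz": 0, "wx": 0, "wy": 0, "wz": 0, "hand": 1},
  {"dx": 0, "dy": 0, "dz": 0, "wx": 0, "wy": 0, "wz": 0, "hand": 1},
  {"dx": 0, "dy": 0, "dz": 0, "wx": 0, "wy": 0, "wz": 0, "hand": 1},
  {"dx": 0, "dy": 0, "dz": 0, "wx": 0, "wy": 0, "wz": 0, "hand": 1},
])

```text
t: 16.62
tool_pos: [565.8, 13.3, 107.4]
tcp_rot: [0.546, -0.54, 0.457, 0.449]
wrist_force: [-0.1, -1.1, -1.7]
opening: 24.1
```

```bash
sed -i 's/^PR=(570.,13.6/PR=(570.8,14.0/' h.py; python3 look.py 12 wrist scene side
```

```text
t 16.62 pos [565.8  13.3 107.4] yaw 3.1274 x [ 0.1791 -0.0026 -0.9838] F [-0.1 -1.1 -1.7] T [0.1  0.63 0.04] op 24.1 q [ 0.42  0.23 -0.61  0.14 -0.57 -0.54]
tongue,knob,far in printer: [[-73.9, 0.1, 6.8], [-2.9, 0.1, 36.0], [73.7, 0.1, 33.7]]
tilt 0.1801 roll -0.0 yaw rel 0.0003
```

View pics/wrist12.png

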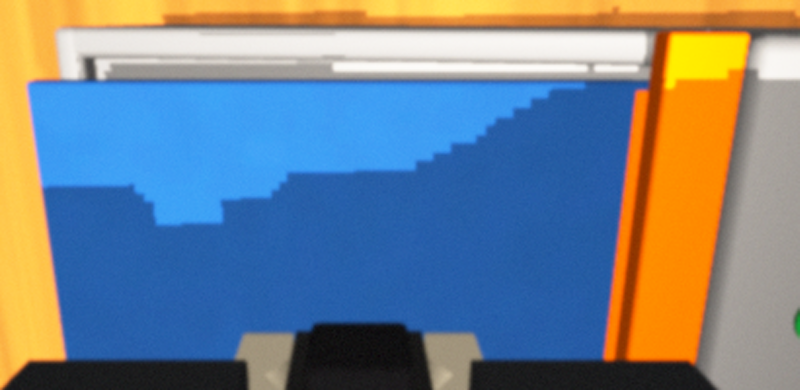

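View pics/side12.png

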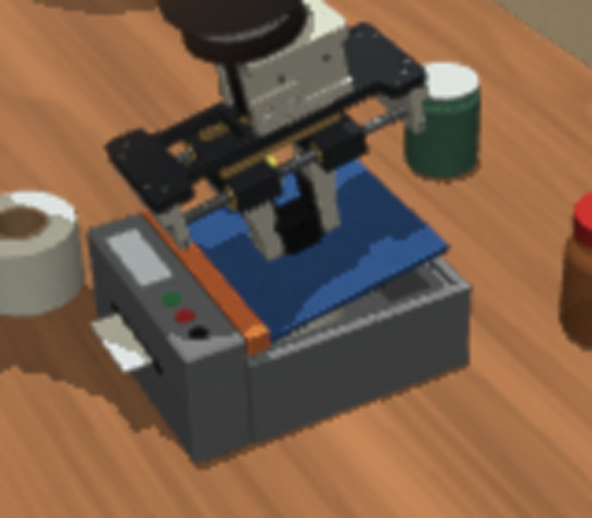

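```bash
cat > low.py <<'E'
from h import *
def rows(x0,z0,th0,x1,z1,th1,n,first_z=None):
    """tongue x,z printer frame & tilt start->end; prints units"""
    def tcp(x,z,t):
        v=np.array([75,HT-3]); return np.array([x+v[0]*np.cos(t)-v[1]*np.sin(t), z+v[0]*np.sin(t)+v[1]*np.cos(t)])
    S=np.zeros(2)
    for i in range(n):
        a,b=i/n,(i+1)/n
        ta,tb=th0+(th1-th0)*a,th0+(th1-th0)*b
        d=tcp(x0+(x1-x0)*b,z0+(z1-z0)*b,tb)-tcp(x0+(x1-x0)*a,z0+(z1-z0)*a,ta)
        tm=(ta+tb)/2
        ux=np.array([np.sin(tm),-np.cos(tm)]); uy=np.array([-np.cos(tm),-np.sin(tm)])
        print(i,"dx",round(d@ux/30,3),"dy",round(d@uy/30,3),"wz",round((ta-tb)/.12,3)); S+=d
    print(S,"end tcp",tcp(x1,z1,th1))
E
python3 -c "
from low import *
rows(-73.9,6.8,.18,-74.6,4.0,.03,8)
rows(-74.6,4.0,.03,-74.7,3.6,.0,2)"
```

```text
0 dx 0.058 dy -0.012 wz 0.156
1 dx 0.058 dy -0.013 wz 0.156
2 dx 0.058 dy -0.013 wz 0.156
3 dx 0.058 dy -0.013 wz 0.156
4 dx 0.058 dy -0.013 wz 0.156
5 dx 0.058 dy -0.013 wz 0.156
6 dx 0.058 dy -0.014 wz 0.156
7 dx 0.058 dy -0.014 wz 0.156
[  4.59131599 -13.54406048] end tcp [-0.46162327 33.83724345]
0 dx 0.044 dy -0.012 wz 0.125
1 dx 0.044 dy -0.012 wz 0.125
[ 0.76162327 -2.63724345] end tcp [ 0.3 31.2]
```

Emit:
drive_tool([
  {"dx": 0.06, "dy": -0.012, "dz": 0, "wx": 0, "wy": 0, "wz": 0.155, "hand": 1},
  {"dx": 0.06, "dy": -0.013, "dz": 0, "wx": 0, "wy": 0, "wz": 0.155, "hand": 1},
  {"dx": 0.06, "dy": -0.013, "dz": 0, "wx": 0, "wy": 0, "wz": 0.155, "hand": 1},
  {"dx": 0.06, "dy": -0.013, "dz": 0, "wx": 0, "wy": 0, "wz": 0.155, "hand": 1},
  {"dx": 0.06, "dy": -0.013, "dz": 0, "wx": 0, "wy": 0, "wz": 0.155, "hand": 1},
  {"dx": 0.06, "dy": -0.013, "dz": 0, "wx": 0, "wy": 0, "wz": 0.155, "hand": 1},
  {"dx": 0.06, "dy": -0.013, "dz": 0, "wx": 0, "wy": 0, "wz": 0.155, "hand": 1},
  {"dx": 0.06, "dy": -0.013, "dz": 0, "wx": 0, "wy": 0, "wz": 0.155, "hand": 1},
  {"dx": 0, "dy": 0, "dz": 0, "wx": 0, "wy": 0, "wz": 0, "hand": 1},
  {"dx": 0, "dy": 0, "dz": 0, "wx": 0, "wy": 0, "wz": 0, "hand": 1},
])

```text
t: 17.6
tool_pos: [570.5, 13.2, 93.1]
tcp_rot: [0.511, -0.504, 0.496, 0.488]
wrist_force: [0.5, 1.1, -2.5]
opening: 23.8
```

```bash
python3 look.py 13 wrist scene side
```

```text
t 17.6 pos [570.5  13.2  93.1] yaw 3.127 x [ 3.080e-02 -6.000e-04 -9.995e-01] F [ 0.5  1.1 -2.5] T [0.01 0.09 0.02] op 23.8 q [ 0.37  0.32 -0.45  0.02 -0.77 -0.4 ]
tongue,knob,far in printer: [[-74.4, -0.0, 3.2], [0.0, -0.1, 21.5], [75.5, -0.1, 7.8]]
tilt 0.0308 roll -0.0002 yaw rel -0.0001
```

View pics/wrist13.png

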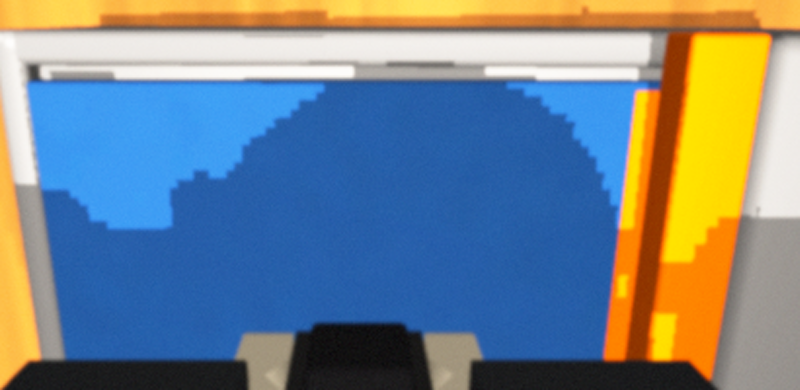

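View pics/side13.png

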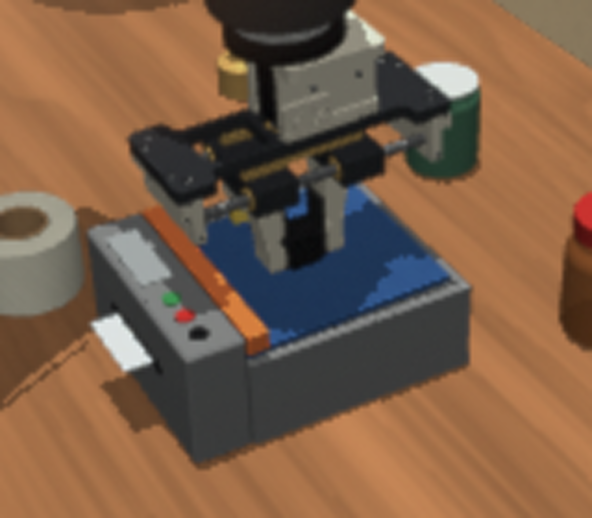

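View pics/scene13.png

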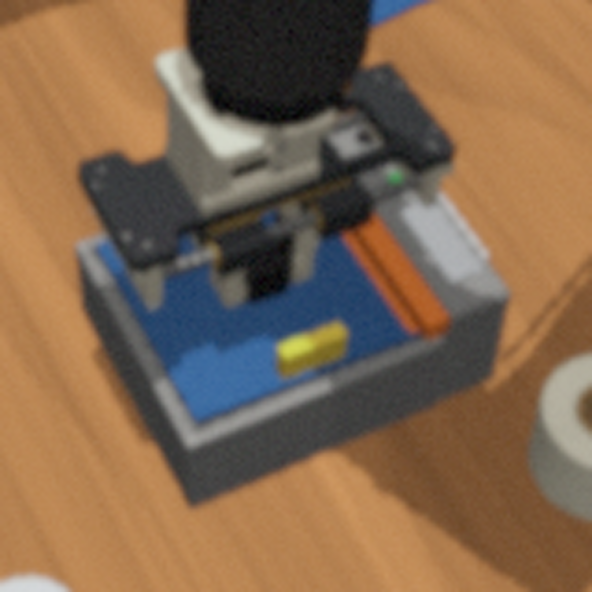

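Run:
```python
from h import *
import pickle
o,p=pickle.load(open("wrist13.pkl","rb")); C=cam(p,o); B,f=cover(o,0.8)
z=lambda u:((u-[100,90]+.5)*1.95-.5).round(1).tolist()
print("plate -y edge top",z(proj([f((75,-69.5,6-HT)),f((-75,-69.5,6-HT))],C)))
print("rim outer",z(proj(topr([(86,-81,6),(-63,-81,6)]),C)),"inner top",z(proj(topr([(78,-73,6),(-63,-73,6)]),C)),"inner bottom",z(proj(topr([(78,-73,0),(78,0,0)]),C)))
print("lip",z(proj(topr([(-63,-81,28),(-63,-81,14),(-63,0,28),(-63,0,14),(-78,-81,28)]),C)))
im=p["color"][90:190,95:255,::-1]
cv2.imwrite("pics/t.png",cv2.resize(im,None,fx=4.4,fy=4.4,interpolation=cv2.INTER_CUBIC))
z=lambda u:((u-[95,90]+.5)*4.4-.5).round(1).tolist()
print("rim outer",z(proj(topr([(86,-81,6),(86,0,6)]),C)),"inner",z(proj(topr([(78,-73,6),(78,0,6),(0,-73,6)]),C)))
print("plate far edge top",z(proj([f((75,-69.5,6-HT)),f((75,0,6-HT))],C)))
```

```text
tongue,knob,far in printer: [[-74.4, -0.0, 3.2], [0.0, -0.1, 21.5], [75.5, -0.1, 7.8]]
tilt 0.0308 roll -0.0002 yaw rel -0.0001
plate -y edge top [[25.9, 80.9], [694.7, 81.2]]
rim outer [[-16.8, 30.9], [648.3, 31.6]] inner top [[23.2, 67.3], [643.7, 68.9]] inner bottom [[35.4, 65.5], [73.8, 343.6]]
lip [[690.1, 34.3], [662.1, 32.5], [637.8, 407.5], [617.9, 377.1], [770.1, 34.3]]
rim outer [[-15.3, 70.4], [99.5, 798.0]] inner [[74.9, 152.5], [167.5, 799.0], [840.6, 154.4]]
plate far edge top [[81.1, 183.3], [170.9, 812.2]]
```

View pics/t.png

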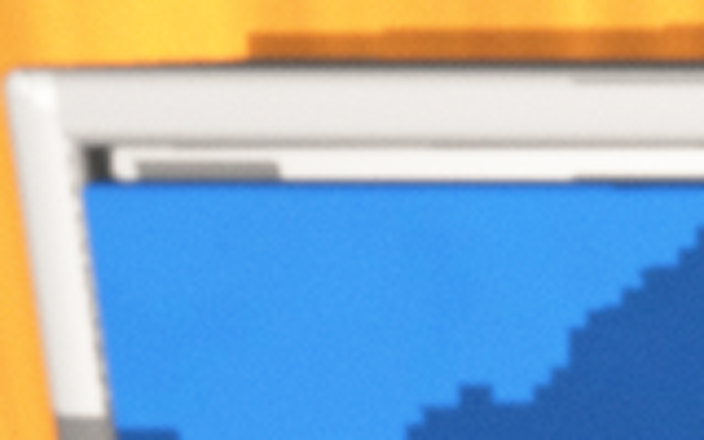

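```bash
python3 -c "
from low import *
rows(-74.4,3.2,.0308,-74.8,3.2,.0,4)"
```

```text
0 dx 0.019 dy -0.004 wz 0.064
1 dx 0.019 dy -0.004 wz 0.064
2 dx 0.019 dy -0.004 wz 0.064
3 dx 0.019 dy -0.004 wz 0.064
[ 0.48551679 -2.29654459] end tcp [ 0.2 30.8]
```

Emit:
drive_tool([
  {"dx": 0.02, "dy": -0.004, "dz": 0, "wx": 0, "wy": 0, "wz": 0.064, "hand": 1},
  {"dx": 0.02, "dy": -0.004, "dz": 0, "wx": 0, "wy": 0, "wz": 0.064, "hand": 1},
  {"dx": 0.02, "dy": -0.004, "dz": 0, "wx": 0, "wy": 0, "wz": 0.064, "hand": 1},
  {"dx": 0.02, "dy": -0.004, "dz": 0, "wx": 0, "wy": 0, "wz": 0.064, "hand": 1},
  {"dx": 0, "dy": 0, "dz": 0, "wx": 0, "wy": 0, "wz": 0, "hand": 1},
  {"dx": 0, "dy": 0, "dz": 0, "wx": 0, "wy": 0, "wz": 0, "hand": 1},
  {"dx": 0, "dy": 0, "dz": 0, "wx": 0, "wy": 0, "wz": 0, "hand": 1},
  {"dx": 0, "dy": 0, "dz": 0, "wx": 0, "wy": 0, "wz": 0, "hand": 1},
  {"dx": 0, "dy": 0, "dz": 0, "wx": 0, "wy": 0, "wz": 0, "hand": 1},
  {"dx": 0, "dy": 0, "dz": 0, "wx": 0, "wy": 0, "wz": 0, "hand": 1},
])

```text
t: 18.58
tool_pos: [570.8, 13.2, 91.1]
tcp_rot: [0.504, -0.497, 0.503, 0.496]
wrist_force: [0.3, 0.2, -1.8]
opening: 23.8
```

```bash
python3 look.py 14 wrist side
```

```text
t 18.58 pos [570.8  13.2  91.1] yaw 3.1274 x [ 6.e-04  0.e+00 -1.e+00] F [ 0.3  0.2 -1.8] T [0.04 0.01 0.06] op 23.8 q [ 0.37  0.34 -0.42  0.   -0.81 -0.38]
tongue,knob,far in printer: [[-75.0, 0.0, 3.5], [-0.0, 0.0, 19.5], [75.0, 0.1, 3.6]]
tilt 0.0006 roll 0.0 yaw rel 0.0003
```

View pics/wrist14.png

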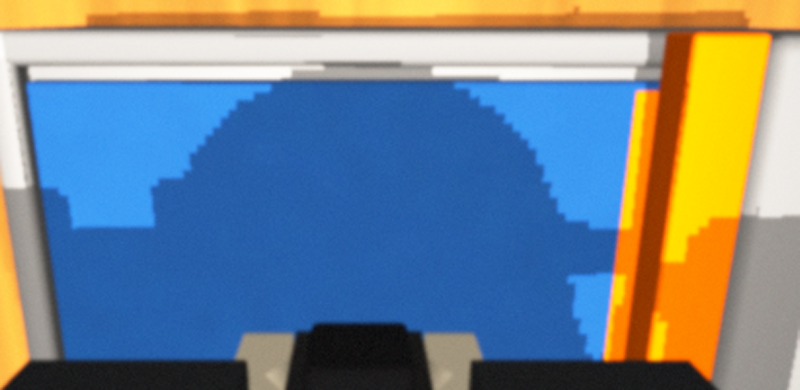

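View pics/side14.png

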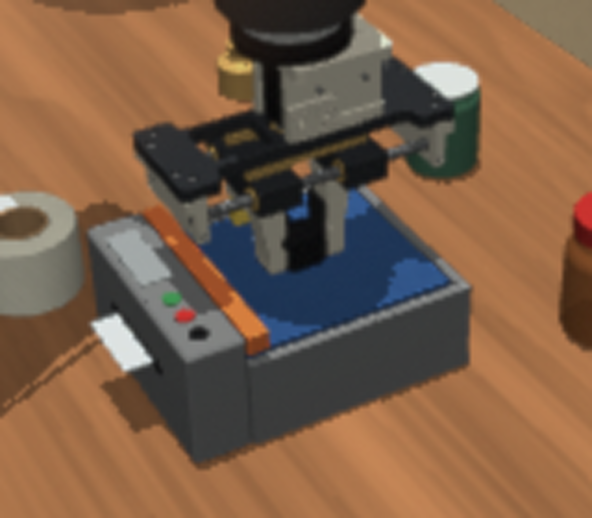

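Emit:
drive_tool([
  {"dx": 0.01, "dy": 0, "dz": 0, "wx": 0, "wy": 0, "wz": 0, "hand": 1},
  {"dx": 0.01, "dy": 0, "dz": 0, "wx": 0, "wy": 0, "wz": 0, "hand": 1},
  {"dx": 0.01, "dy": 0, "dz": 0, "wx": 0, "wy": 0, "wz": 0, "hand": 1},
  {"dx": 0.01, "dy": 0, "dz": 0, "wx": 0, "wy": 0, "wz": 0, "hand": 1},
  {"dx": 0, "dy": 0, "dz": 0, "wx": 0, "wy": 0, "wz": 0, "hand": 1},
  {"dx": 0, "dy": 0, "dz": 0, "wx": 0, "wy": 0, "wz": 0, "hand": 1},
  {"dx": 0, "dy": 0, "dz": 0, "wx": 0, "wy": 0, "wz": 0, "hand": 1},
  {"dx": 0, "dy": 0, "dz": 0, "wx": 0, "wy": 0, "wz": 0, "hand": 1},
  {"dx": 0, "dy": 0, "dz": 0, "wx": 0, "wy": 0, "wz": 0, "hand": 1},
  {"dx": 0, "dy": 0, "dz": 0, "wx": 0, "wy": 0, "wz": 0, "hand": 1},
])

```text
t: 19.52
tool_pos: [570.8, 13.2, 90.0]
tcp_rot: [0.504, -0.497, 0.503, 0.496]
wrist_force: [-1.8, -0.1, 1.4]
opening: 24.0
```

```bash
python3 look.py 15
```

```text
t 19.52 pos [570.8  13.2  90. ] yaw 3.1274 x [ 5.e-04 -0.e+00 -1.e+00] F [-1.8 -0.1  1.4] T [ 0.21  0.52 -0.01] op 24.0 q [ 0.37  0.34 -0.42  0.   -0.81 -0.38]
tongue,knob,far in printer: [[-75.0, 0.0, 2.4], [0.0, 0.0, 18.4], [75.0, 0.1, 2.4]]
tilt 0.0005 roll -0.0 yaw rel 0.0003
```

Emit:
drive_tool([
  {"dx": 0.01, "dy": 0, "dz": 0, "wx": 0, "wy": 0, "wz": 0, "hand": 1},
  {"dx": 0, "dy": 0, "dz": 0, "wx": 0, "wy": 0, "wz": 0, "hand": 1},
  {"dx": 0, "dy": 0, "dz": 0, "wx": 0, "wy": 0, "wz": 0, "hand": 0.7},
  {"dx": 0, "dy": 0, "dz": 0, "wx": 0, "wy": 0, "wz": 0, "hand": 0.5},
  {"dx": 0, "dy": 0, "dz": 0, "wx": 0, "wy": 0, "wz": 0, "hand": 0.4},
  {"dx": 0, "dy": 0, "dz": 0, "wx": 0, "wy": 0, "wz": 0, "hand": 0.4},
  {"dx": 0, "dy": 0, "dz": 0, "wx": 0, "wy": 0, "wz": 0, "hand": 0.4},
  {"dx": 0, "dy": 0, "dz": 0, "wx": 0, "wy": 0, "wz": 0, "hand": 0.4},
  {"dx": 0, "dy": 0, "dz": 0, "wx": 0, "wy": 0, "wz": 0, "hand": 0.4},
  {"dx": 0, "dy": 0, "dz": 0, "wx": 0, "wy": 0, "wz": 0, "hand": 0.4},
], squeeze=20)

```text
t: 20.35
tool_pos: [570.8, 13.2, 89.6]
tcp_rot: [0.504, -0.497, 0.503, 0.496]
wrist_force: [-0.3, 0.1, 0.4]
opening: 52.8
```

```bash
python3 look.py 16 wrist
```

```text
t 20.35 pos [570.8  13.2  89.6] yaw 3.1274 x [ 5.e-04 -0.e+00 -1.e+00] F [-0.3  0.1  0.4] T [ 0.06 -0.04  0.06] op 52.8 q [ 0.37  0.34 -0.42  0.   -0.81 -0.38]
tongue,knob,far in printer: [[-74.9, 0.0, 1.9], [0.0, 0.0, 18.0], [75.1, 0.0, 2.0]]
tilt 0.0005 roll -0.0 yaw rel 0.0003
```

View pics/wrist16.png

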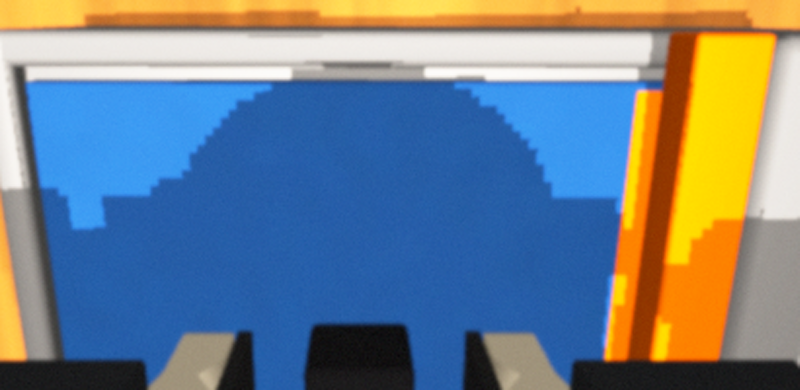

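Released and flat; lifting straight up, then checking with the fixed cameras.

Emit:
drive_tool([
  {"dx": -0.3, "dy": 0, "dz": 0, "wx": 0, "wy": 0, "wz": 0, "hand": 0.4},
  {"dx": -0.6, "dy": 0, "dz": 0, "wx": 0, "wy": 0, "wz": 0, "hand": 0.4},
  {"dx": -0.9, "dy": 0, "dz": 0, "wx": 0, "wy": 0, "wz": 0, "hand": 0.4},
  {"dx": -0.9, "dy": 0, "dz": 0, "wx": 0, "wy": 0, "wz": 0, "hand": 0.4},
  {"dx": -0.9, "dy": 0, "dz": 0, "wx": 0, "wy": 0, "wz": 0, "hand": 0.4},
  {"dx": -0.9, "dy": 0, "dz": -0.5, "wx": 0, "wy": 0, "wz": 0, "hand": 0.4},
  {"dx": 0, "dy": 0, "dz": -0.5, "wx": 0, "wy": 0, "wz": 0, "hand": 0.4},
  {"dx": 0, "dy": 0, "dz": 0, "wx": 0, "wy": 0, "wz": 0, "hand": 0.4},
  {"dx": 0, "dy": 0, "dz": 0, "wx": 0, "wy": 0, "wz": 0, "hand": 0.4},
  {"dx": 0, "dy": 0, "dz": 0, "wx": 0, "wy": 0, "wz": 0, "hand": 0.4},
])

```text
t: 21.23
tool_pos: [570.0, -16.7, 224.6]
tcp_rot: [0.504, -0.496, 0.504, 0.496]
wrist_force: [0.8, -0.3, 0.6]
opening: 52.4
```

```bash
python3 look.py 17 wrist scene side
```

```text
t 21.23 pos [570.  -16.7 224.6] yaw 3.127 x [ 1.e-04  1.e-04 -1.e+00] F [ 0.8 -0.3  0.6] T [ 0.09 -0.03 -0.02] op 52.4 q [ 0.31  0.2  -0.26 -0.   -1.11 -0.33]
tongue,knob,far in printer: [[-75.4, -29.9, 137.0], [-0.4, -29.9, 153.0], [74.6, -29.9, 137.0]]
tilt 0.0001 roll 0.0001 yaw rel -0.0001
```

```bash
python3 -c "
import pickle,cv2
o,p=pickle.load(open('wrist17.pkl','rb')); cv2.imwrite('pics/wf17.png',p['color'][:,:,::-1])"
```

```text
(no output)
```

View pics/wf17.png

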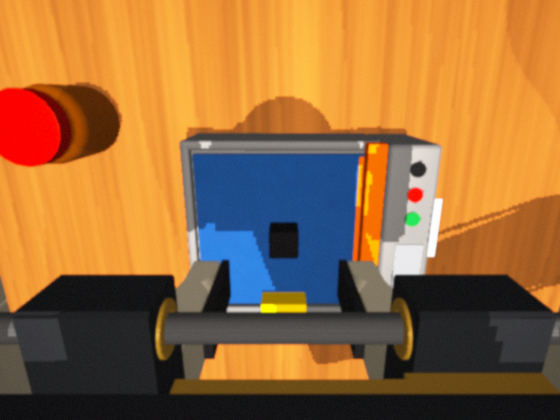

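View pics/scene17.png

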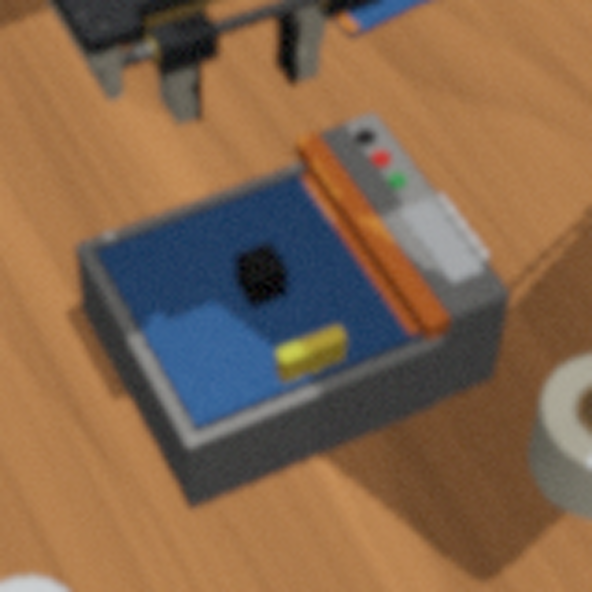

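View pics/side17.png

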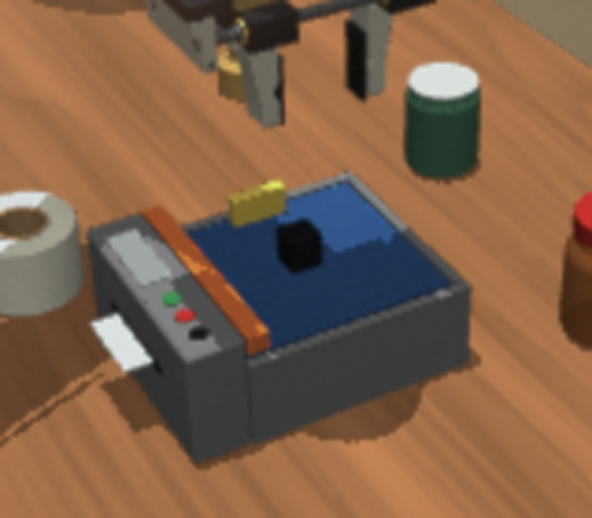

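Run:
```python
from h import *
import pickle
o,p=pickle.load(open("wrist17.pkl","rb")); 
for n in ("wrist","scene","side"):
    o,p=pickle.load(open(n+"17.pkl","rb")); C=cam(p,o)
    im=p["color"][:,:,::-1]; a,b,c,d,k=(130,320,170,450,2.8) if n=="wrist" else (140,300,210,370,4) if n=="scene" else (130,270,200,360,4)
    im=cv2.resize(im[a:b,c:d],None,fx=k,fy=k,interpolation=cv2.INTER_CUBIC)
    for P,col in [([(75,-70,6),(75,70,6),(-63,70,6),(-63,-70,6)],(0,255,255)),([(12,-12,32),(12,12,32),(-12,12,32),(-12,-12,32)],(255,0,255)),([(78,-73,6),(78,73,6)],(0,255,0))]:
        u=(proj(topr(P),C)-[c,a]+.5)*k-.5; cv2.polylines(im,[u.round().astype(np.int32)],True,col,1)
    cv2.imwrite(f"pics/f_{n}.png",im)
```

```text
(no output)
```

View pics/f_wrist.png

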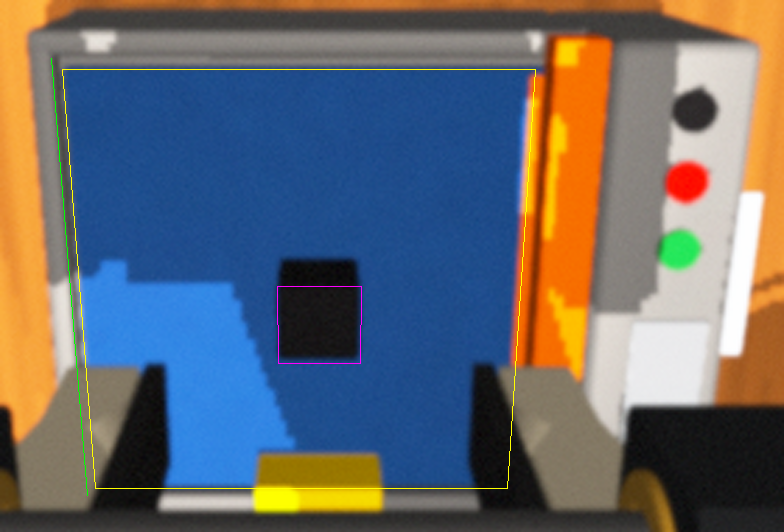

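View pics/f_scene.png

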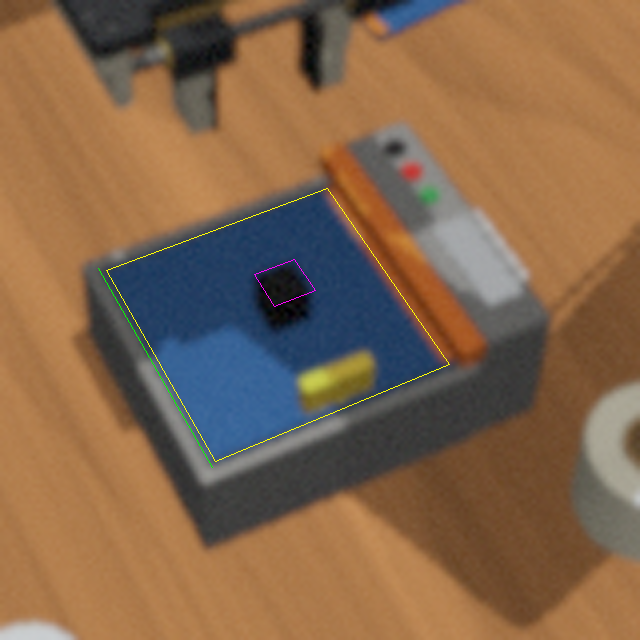

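Run:
```python
from bench import env
from h import *
st(env.observe()); print(env.finish_job())
```

```text
t 21.38 pos [570.1 -16.4 224.1] yaw 3.1279 x [-6.e-04 -3.e-04 -1.e+00] F [ 0.4 -0.3 -0.8] T [ 0.08 -0.11 -0.05] op 53.0 q [ 0.31  0.21 -0.26  0.   -1.11 -0.33]
the job is handed in; nothing more can be done
None
```

The job is done and handed in at about 21 s of the 61 s allowed; the hand-in reported no verdict.

- **Roll:** I put the smaller roll on the spindle. The pictures taken after release showed it centred and down in the bay.
- **Cover pulled out:** I drew the larger cover out by its lug until it was clear of the shelf, about 100 mm from the shelf edge to the knob. I let go of it there, flat on the counter.
- **Cover fitted:** I took the knob, tilted the cover 0.18 rad and hooked the orange edge about 11 mm under the lip. I then lowered the far edge in small steps until the wrist force showed contact, and let go with the cover level.

**Last checks:**
- The outline I drew over the wrist and scene pictures matched the cover lying flat in its recess, within about 1–2 mm of centre, edge under the lip.
- The gripper was well above everything and touching nothing, with the wrist force near zero.
- The jar was not disturbed. The tin and the brass weight looked to be where they started in the pictures that showed them, but I did not measure them again.
- The covered roll could not be seen again after the cover went on.
- One small disagreement: the estimates of the printer's x position from different pictures differed by about 1 mm, within the play of the recess.

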